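# Kit the fitting caddy with one drawer's hardware

## Robot

A 7-joint arm with a two-finger parallel gripper is mounted at the origin on the work surface. World frame = base frame: x ahead of the robot, y to its left, z up, the work surface at z = 0. Lengths are in m, angles in rad, forces in N, time in s.
With the tool pointing down it reaches from about 0.425 to 0.875 m from the base axis. Payload 4.7 kg.
Tool frame: the origin (TCP) lies midway between the tips of the shut fingers; the grasp point (between the pads) lies 19 mm behind it; y points along the fingers, z is the direction in which the jaws open and shut, and the axes are right-handed (so a half turn about y gives the same grasp; the last joint's range is limited). The gripper opens to 87 mm and grips with 3 to 60 N. Pads are 19 mm wide; open, the fingers measure 117 mm over their backs; the gripper's body (75 mm by 190 mm) begins 51 mm behind the grasp point.
Start: joints at [1.127, 0.321, -0.07, 1.45, 0.023, 1.371, -0.057], TCP at [0.287, -0.583, 0.223] pointing down, gripper open.
Joint ranges: [-2.86, 2.86], [-0.3, 2.09], [-1.38, 1.24], [0.06, 2.45], [-1.56, 4.7], [0.09, 2.05], [-2.69, 2.69]. Speed limits (rad/s): [2.57, 2.57, 3.14, 3.14, 3.14, 3.14, 3.14].

## Interface

Orientations are given as a rotation vector (axis times angle).
In Python, from bench import ctrl gives the robot as it stands.
- The arm moves only by the tool play_rows, never from a script. Its arguments are lists of equal length, an entry for each row: "translation": the shift along the tool's x, y, z in mm, a list of three; "turn": the turn, a rotation vector about the tool's x, y, z in rad, a list of three; "fingers": the opening, from -1 (shut) to 1 (fully open), so that 0 is half open. In form: {"translation": [[dx, dy, dz], ...], "turn": [[wx, wy, wz], ...], "fingers": [fingers, ...]}. A call has exactly 10 rows; each row shifts and turns the commanded pose from where the row before left it, along the tool's axes as they then stand; what a row does not reach is not made up. A row lasts 1/12 s, in which the tool goes at most 41.7 mm and 7.16 degrees, less where a joint would pass 70% of its speed; a pose out of reach is approached as far as the arm can. A call with a gripper value outside its range is refused whole. The fingers move at their own pace and stop on an object; "grip_force" is the grip in N (left out, the last holds). Time passes only in rows, so rows that do not move let the fingers close, or fill a call up. It gives the time, the measured TCP pose, the force and the opening at its end, in the units of the state.
- ctrl.get_state(): the state, without advancing time (a new reading comes with each control period).
- ctrl.get_image(name): name is "side" or "top"; returns the picture (384x512x3 uint8, blue, green, red); there is no depth.
- ctrl.camera_info(name): a dict with "camera_matrix" (3x3 intrinsics, pixels), "R" (3x3) and "t" (3): a world point X has camera coordinates R X + t. Camera axes: x right, y down, z forward; pixel columns grow to the right and rows downward; lengths in m; the calibration is good to about 2 mm. A picture is of the moment at which its call begins. camera_info takes no time and is no camera call.
- ctrl.close_job(): hands the job in, once; it reports no verdict.
The state is a dict: "time": time; "joint_positions": joint angles; "qd": joint speeds; "joint_torque": joint torques, N m; "position": TCP position; "tool_rot": TCP orientation; "ft_force": force on the tool from outside, world axes, zero at the start; "torque": the same for the moment, N m; "grip_width": opening from 0.0 (shut) to 1.0 (fully open).
Only numpy, scipy, OpenCV 4.12 (cv2) and the standard library are available. Lean on these libraries where they do the work, as an engineer would, in place of code of your own. Each camera call takes 0.05 s, during which the arm holds its last target.

## Task

Kit the caddy for the next drawer front: lay the long chrome hinge flat in the square recess and the brass ball catch flat on its foot in the oblong recess, stand the round-headed knob upright in the round recess, and put the steel cover ring over the post, down on the block. Leave the short hinge and the square-headed knob where they lie on the bench.

Things in the scene. Friction and masses are not known exactly. Their poses are not given: they have to be found in the camera images.
- long_hinge_center (a point): The chrome lift-off hinge to be gathered, the longer of two: opened flat on the bench, 76 mm long (x, along the barrel) and 52 mm wide (y) over both leaves; leaves 5 mm thick, barrel along the middle standing up to 16 mm above the bench, about 15 mm wide, with a short dark gap half-way. About 0.14 kg. Point: centre of the barrel, 8 mm above the underside. z is up.
- short_hinge_center (a point): Look-alike that stays: a chrome lift-off hinge of the same form but only 44 mm long (x) and 36 mm wide (y), 16 mm high at the barrel. Point: centre, 8 mm above the underside. z is up.
- ball_catch_center (a point): Brass ball catch: flat foot plate 64 mm (x) x 24 mm (y) x 4 mm, on it an oblong housing 40 mm (x) x 18 mm (y) rising to 24 mm, with a brass ball at its +x end. The only brass piece of hardware among the loose ones. About 0.1 kg. Point: centre, 12 mm above the underside. z is up.
- round_knob_center (a point): Steel drawer knob with a round head, standing on its foot: foot 28 mm across, neck 18 mm, head 38 mm across between 17 and 31 mm height, 32 mm high in all. About 0.09 kg. Point: centre, 16 mm above the underside. z is up, along its stem.
- square_knob_center (a point): Look-alike that stays: a steel drawer knob with a square head 34 x 34 mm (x, y) between 17 and 32 mm height, standing on a round foot. Point: centre, 16 mm above the underside. z is up, along its stem.
- cover_ring_center (a point): Steel cover ring lying flat: 52 mm outside, 28 mm hole, 14 mm high. About 0.08 kg. Point: centre of the ring, 7 mm above the underside. z is up, along its axis.
- square_insert_seat (a point): Place for the long hinge: plywood block 112 x 112 x 14 mm in one of four cells (2 x 2, centres 116 mm apart) of a fixed dark wooden caddy, 250 mm square, floor 10 mm, rim 20 mm high; block top 24 mm above the bench. This one has a large square recess 100 x 100 mm, 8 mm deep, grey-lined. Point: centre of the recess floor, 16 mm above the bench; x and y run along the sides.
- slot_insert_seat (a point): Place for the ball catch: the same kind of 112 x 112 mm block in another cell of the caddy, with an oblong recess 90 mm (x) x 50 mm (y), 8 mm deep, grey-lined. Point: centre of the recess floor, 16 mm above the bench.
- round_insert_seat (a point): Place for the round knob: the same kind of block in another cell, with a round recess 64 mm across, 8 mm deep, grey-lined. Place and yaw of the caddy and which block lies in which cell differ from run to run. Point: centre of the recess floor, 16 mm above the bench.
- post_insert_seat (a point): Place for the cover ring: the same kind of block in another cell, without a recess, with an upright dark wooden post 10 mm thick and 26 mm high at its middle. Point: foot of the post at the block's top, 24 mm above the bench; the post's tip is 50 mm above the bench.
Not all that is in view belongs to the job. Leave any blue, green or turquoise look-alike of the part that bears long_hinge_center alone.

How it is judged:
At the end, for the whole second after the job is handed in: All at rest: long hinge flat on the square recess floor (30 mm of centre), ball catch flat in the oblong one (20 mm), knob upright in the round one (20 mm), ring on its block round the post (12 mm); heights to 3.5 mm, tilt under 0.08 rad. Short hinge, square knob moved under 25 mm (horizontal distance between long_hinge_center and square_insert_seat below 0.03 m and z of long_hinge_center in the frame of square_insert_seat between 0.0045 and 0.0115 m and angle between each of long_hinge_center, ball_catch_center, round_knob_center, cover_ring_center's own z axis and vertical below 0.08 rad and linear speed of each of long_hinge, ball_catch, round_knob, cover_ring below 0.02 m/s and horizontal distance between ball_catch_center and slot_insert_seat below 0.02 m and z of ball_catch_center in the frame of slot_insert_seat between 0.0085 and 0.0155 m and horizontal distance between round_knob_center and round_insert_seat below 0.02 m and z of round_knob_center in the frame of round_insert_seat between 0.0125 and 0.0195 m and horizontal distance between cover_ring_center and post_insert_seat below 0.012 m and z of cover_ring_center in the frame of post_insert_seat between 0.0035 and 0.0105 m and distance of each of short_hinge_center, square_knob_center from where it was at the start of the episode below 0.025 m); the robot touches nothing.
It fails at once if the short hinge is moved more than 25 mm from where it lay (distance of short_hinge_center from where it was at the start of the episode above 0.025 m).
It fails at once if the square-headed knob is moved more than 25 mm from where it lay (distance of square_knob_center from where it was at the start of the episode above 0.025 m).
It also fails if it takes over 120 s, if anything falls off the work surface, if the arm or the gripper's body presses on something with over 40 N, if the wrist force passes 120 N, or if a joint passes its speed limit or range.

## Working session

There is one attempt and no reset: what is moved stays moved. The work goes in short steps, Python scripts to look and compute and a tool call to move; the robot and the scene stay as the last step left them, time stands still between calls to the robot, and variables do not carry over. Pictures are saved under pics/ and viewed, and the job is handed in when it is done.

Besides the shell and the picture viewer there is one more tool, called after "Call:" in YAML: its name, and indented under it one key for each argument. play_rows: Moves the arm, as the interface text tells. Its arguments: {"type":"object","properties":{"translation":{"type":"array"},"turn":{"type":"array"},"fingers":{"type":"array"},"grip_force":{"type":"number"}},"required":["translation","turn","fingers"]}

```bash
ls; mkdir -p pics; python3 - <<'E'
from bench import ctrl
import cv2,numpy as np
np.set_printoptions(precision=4,suppress=True)
s=ctrl.get_state();print(s)
for n in("top","side"):
    im=ctrl.get_image(n);cv2.imwrite(f"pics/{n}0.png",im)
    cv2.imwrite(f"pics/{n}0b.png",cv2.resize(im,(800,600),interpolation=cv2.INTER_CUBIC))
    print(ctrl.camera_info(n))
E
```

```text
pics
{'time': 0.0, 'joint_positions': array([ 1.1271,  0.3218, -0.0701,  1.4517,  0.0226,  1.3707, -0.0569]), 'qd': array([ 0.0004,  0.001 ,  0.0013, -0.0008,  0.001 ,  0.0008, -0.002 ]), 'joint_torque': array([ -0.0001, -49.1295,  -0.4041, -31.2525,  -0.064 ,   0.0437,
         0.0002]), 'position': array([ 0.287 , -0.5826,  0.2215]), 'tool_rot': array([-0.4589,  1.969 , -1.9654]), 'ft_force': array([-0.0786,  0.4136,  0.0551]), 'torque': array([ 0.0108, -0.0311, -0.0304]), 'grip_width': 0.9953683728758116}
{'camera_matrix': array([[396.7772,   0.    , 254.2767],
       [  0.    , 396.7772, 191.0945],
       [  0.    ,   0.    ,   1.    ]]), 'R': array([[-0.0071, -1.    , -0.0011],
       [-0.9798,  0.0071, -0.1997],
       [ 0.1997, -0.0003, -0.9798]]), 't': array([-0.0253,  0.4925,  0.9464])}
{'camera_matrix': array([[352.2151,   0.    , 257.4595],
       [  0.    , 352.2151, 195.7703],
       [  0.    ,   0.    ,   1.    ]]), 'R': array([[ 0.9978, -0.0647, -0.0115],
       [-0.0465, -0.5719, -0.819 ],
       [ 0.0465,  0.8178, -0.5736]]), 't': array([-0.5146,  0.0494,  0.9356])}
```

View pics/top0b.png

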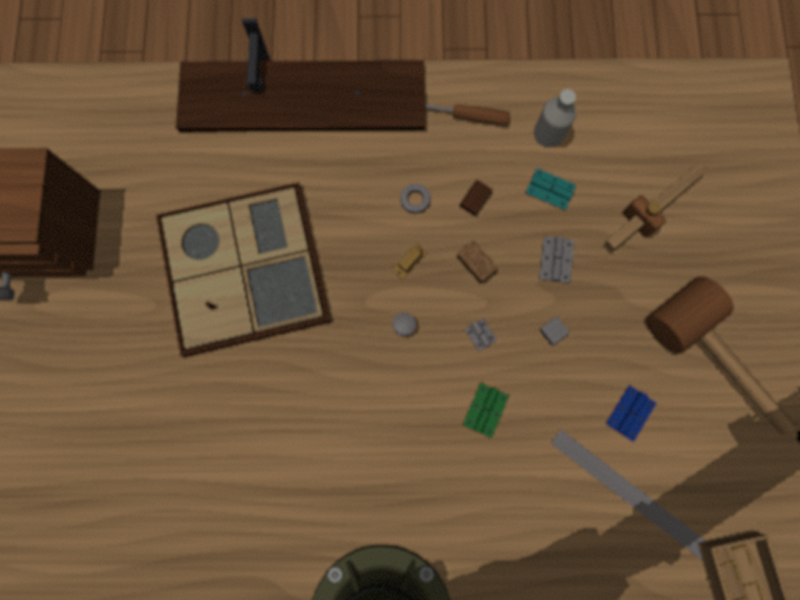

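View pics/side0b.png

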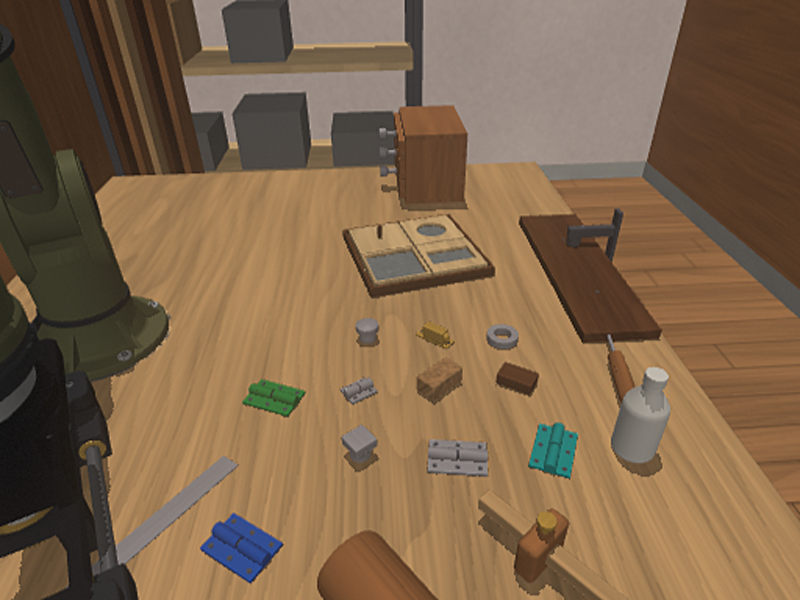

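The top view (800x600) shows these pieces:
- Ring (416,198), catch (410,260), round knob (405,324)
- Long hinge (557,260), short hinge (481,334), square knob (554,330)

The caddy recesses are round (200,241), slot (268,225), square (284,292), and the post is at (211,305). Next I'll take finer measurements.

```bash
cat > h.py <<'E'
import cv2,numpy as np
from bench import ctrl
from scipy.spatial.transform import Rotation as Rn
np.set_printoptions(precision=4,suppress=True)
def ray(n,uv,z):
    c=ctrl.camera_info(n);K=np.array(c["camera_matrix"]);R=np.array(c["R"]);t=np.array(c["t"])
    d=R.T@np.linalg.solve(K,np.array([uv[0],uv[1],1.]));o=-R.T@t
    return o+d*(z-o[2])/d[2]
def proj(n,X):
    c=ctrl.camera_info(n);p=c["camera_matrix"]@(c["R"]@np.array(X)+c["t"]);return p[:2]/p[2]
E
python3 - <<'E'
from h import *
im=cv2.imread("pics/top0.png")
a=im[110:235,95:215];cv2.imwrite("pics/cad.png",cv2.resize(a,None,fx=4.8,fy=4.8,interpolation=cv2.INTER_CUBIC))
a=im[110:235,245:385];cv2.imwrite("pics/parts.png",cv2.resize(a,None,fx=4.8,fy=4.8,interpolation=cv2.INTER_CUBIC))
im=cv2.imread("pics/side0.png")
a=im[130:240,210:350];cv2.imwrite("pics/scad.png",cv2.resize(a,None,fx=5,fy=5,interpolation=cv2.INTER_CUBIC))
E
```

```text
(no output)
```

View pics/cad.png

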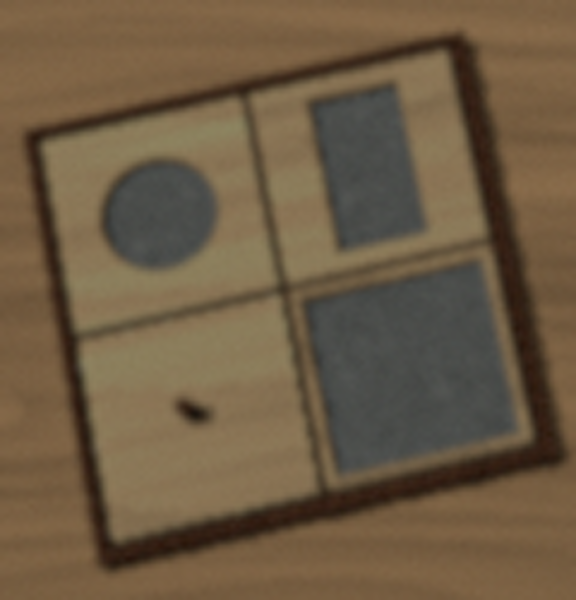

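View pics/parts.png

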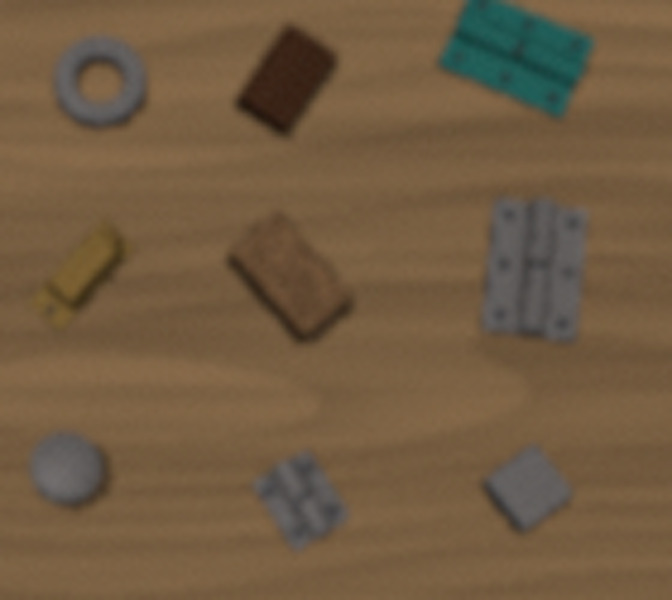

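View pics/scad.png

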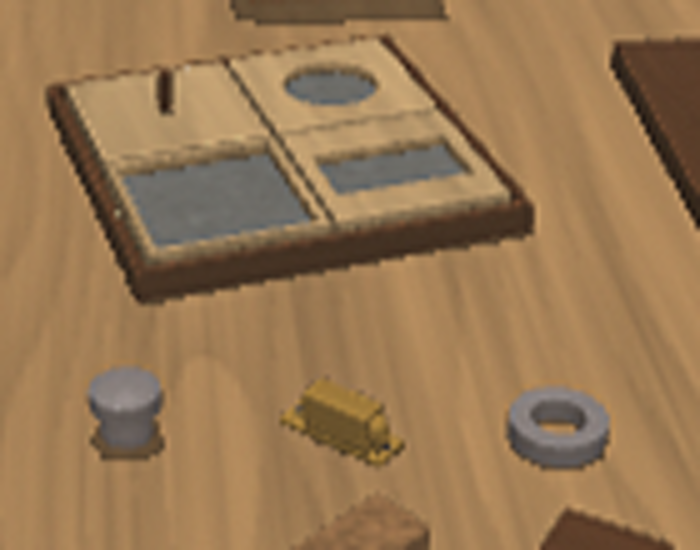

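```bash
python3 - <<'E'
from h import *
im=cv2.imread("pics/top0.png")
hsv=cv2.cvtColor(im,cv2.COLOR_BGR2HSV)
def blobs(m,box,amin):
    x0,y0,x1,y1=box;mm=np.zeros_like(m);mm[y0:y1,x0:x1]=m[y0:y1,x0:x1]
    cs,_=cv2.findContours(mm,cv2.RETR_EXTERNAL,cv2.CHAIN_APPROX_NONE)
    for c in cs:
        if cv2.contourArea(c)>amin:
            M=cv2.moments(c);u=np.array([M['m10'],M['m01']])/M['m00']
            yield u,cv2.contourArea(c),cv2.minAreaRect(c)
grey=((hsv[...,1]<70)).astype(np.uint8)*255
print("caddy")
for u,a,r in blobs(grey,(95,110,215,235),100):
    print(u,a,r, ray("top",u,.018), [list(ray("top",p,.02)[:2].round(4)) for p in cv2.boxPoints(r)])
print("parts")
for u,a,r in blobs(grey,(245,110,385,235),60):
    for z in(0.004,.014,.024,.031): print(u,a,r[1:],z,ray("top",u,z)[:2])
    b=cv2.boxPoints(r); print([list(ray("top",p,.005)[:2].round(4)) for p in b])
br=cv2.inRange(hsv,(20,110,80),(40,255,255))
print("brass")
for u,a,r in blobs(br,(245,150,275,180),10):
    print(u,a,r,ray("top",u,.015),[list(ray("top",p,.012)[:2].round(4)) for p in cv2.boxPoints(r)])
f=lambda x,y:(x/4.8+95-.4,y/4.8+110-.4)
print("cross",ray("top",f(283,290),.024),"postfoot",ray("top",f(208,414),.024),ray("top",f(182,404),.05))
for n,(x,y) in dict(TL=(30,130),TR=(463,35),BR=(545,440),BL=(107,545)).items(): print(n,ray("top",f(x,y),.02))
E
```

```text
caddy
[180.1351 186.2971] 1348.5 ((180.02064514160156, 186.29075622558594), (37.099369049072266, 38.8280143737793), 77.19573211669922) [0.5129 0.1638 0.018 ] [[np.float64(0.5498), np.float64(0.225)], [np.float64(0.5723), np.float64(0.1266)], [np.float64(0.4757), np.float64(0.1032)], [np.float64(0.454), np.float64(0.1999)]]
[128.0803 154.5488] 386.0 ((128.0, 155.0), (22.0, 22.0), 90.0) [0.5998 0.304  0.018 ] [[np.float64(0.6285), np.float64(0.3343)], [np.float64(0.628), np.float64(0.276)], [np.float64(0.5677), np.float64(0.2729)], [np.float64(0.5681), np.float64(0.3306)]]
[171.3928 144.6307] 532.5 ((171.41514587402344, 144.59683227539062), (31.519603729248047, 18.48944091796875), 78.11134338378906) [0.6263 0.1904 0.018 ] [[np.float64(0.6637), np.float64(0.2241)], [np.float64(0.6741), np.float64(0.1761)], [np.float64(0.5883), np.float64(0.1563)], [np.float64(0.5783), np.float64(0.2035)]]
parts
[307.2569 213.7124] 211.5 ((17.486801147460938, 13.958763122558594), 57.528804779052734) 0.004 [ 0.4407 -0.166 ]
[307.2569 213.7124] 211.5 ((17.486801147460938, 13.958763122558594), 57.5288047790
[... 2067 characters left out ...]
3321)], [np.float64(0.5278), np.float64(-0.3201)]]
[265.2684 126.4783] 254.0 ((17.0, 18.0), 90.0) 0.004 [ 0.6806 -0.06  ]
[265.2684 126.4783] 254.0 ((17.0, 18.0), 90.0) 0.014 [ 0.6769 -0.0597]
[265.2684 126.4783] 254.0 ((17.0, 18.0), 90.0) 0.024 [ 0.6731 -0.0594]
[265.2684 126.4783] 254.0 ((17.0, 18.0), 90.0) 0.031 [ 0.6704 -0.0591]
[[np.float64(0.7049), np.float64(-0.035)], [np.float64(0.7045), np.float64(-0.0841)], [np.float64(0.6558), np.float64(-0.0832)], [np.float64(0.6561), np.float64(-0.0346)]]
brass
cross [0.5555 0.2332 0.024 ] postfoot [0.4872 0.2704 0.024 ] [0.4876 0.2765 0.05  ]
TL [0.6492 0.3786 0.02  ]
TR [0.7033 0.1398 0.02  ]
BR [0.4725 0.0901 0.02  ]
BL [0.4176 0.3215 0.02  ]
```

```bash
python3 - <<'E'
from h import *
im=cv2.imread("pics/top0.png");hsv=cv2.cvtColor(im,cv2.COLOR_BGR2HSV)
print(hsv[160:176:2,252:274:2].tolist()[4])
m=cv2.inRange(hsv[150:182,248:278],(19,130,70),(40,255,255)); print("\n".join("".join('#' if v else '.' for v in r) for r in m))
f=lambda x,y:(x/4.8+245-.4,y/4.8+110-.4)
for n,z,pts in [("hinge",.005,[(497,200),(483,330),(575,340),(587,208)]),("barrel",.016,[(541,200),(533,332)]),("gap",.014,[(539,263)]),("ring",.014,[(100,83)]),("ballhousing",.024,[(102,228),(124,250),(72,307),(50,285)])]:
    P=np.array([ray("top",f(*p),z)[:2] for p in pts]);print(n,P.mean(0),P.tolist());
    d=np.diff(P,axis=0);print(np.degrees(np.arctan2(d[:,1],d[:,0])))
# side camera
sf=lambda x,y:(x/5+210-.4,y/5+130-.4)
print("side post tip",ray("side",sf(165,70),.05),"foot",ray("side",sf(166,112),.024))
print("ring top",ray("side",sf(558,418),.014)," hole",ray("side",sf(558,414),.014),"knob head",ray("side",sf(125,385),.028), "housing top",ray("side",sf(345,400),.024))
s=ctrl.get_state();print(Rn.from_rotvec(s["tool_rot"]).as_matrix())
E
```

```text
[[16, 118, 110], [16, 128, 106], [19, 149, 113], [19, 150, 121], [19, 151, 120], [19, 150, 114], [19, 162, 74], [18, 141, 74], [16, 122, 94], [16, 117, 111], [16, 118, 110]]
..............................
..............................
..............................
..............................
..............................
..............................
..............................
.................#.#..........
.................###..........
................####..........
................##.#..........
..............###.######......
.............##.########......
.............##.####.##.......
............###.##.#..........
...........##.###.#...........
...........####.###...........
..........########............
........###.#####.............
........###.###...............
.....#######..#...............
.....#########................
.....##.#.###.................
.....##..#.##.................
.........#.#..................
.........###..................
........###...................
.........#....................
..............................
...........................
[... 384 characters left out ...]
.29390761002025917]]
[173.3175]
gap [ 0.5695 -0.3   ] [[0.5694833984851817, -0.2999909330866656]]
[]
ring [ 0.6757 -0.0601] [[0.6756741145904107, -0.06009252690105428]]
[]
ballhousing [ 0.5661 -0.0514] [[0.588291467878153, -0.059812986170595016], [0.5757497161544125, -0.07164153490186922], [0.5439677678232391, -0.042991505321883464], [0.5563563935785789, -0.031166945299824503]]
[-136.6763  137.9667   43.6655]
side post tip [0.4853 0.274  0.05  ] foot [0.4848 0.2648 0.024 ]
ring top [ 0.6756 -0.0669  0.014 ]  hole [ 0.6763 -0.0636  0.014 ] knob head [ 0.4544 -0.0396  0.028 ] housing top [ 0.5667 -0.0561  0.024 ]
[[-0.897  -0.0009  0.442 ]
 [-0.442   0.0015 -0.897 ]
 [ 0.0001 -1.     -0.0017]]
```

Call:
play_rows:
  translation:
    - [-38,0,-13]
    - [-38,0,-13]
    - [-38,0,-13]
    - [-38,0,-13]
    - [-38,0,-13]
    - [-38,0,-13]
    - [-38,0,-13]
    - [-38,0,-13]
    - [-38,0,-13]
    - [-38,0,-13]
  turn:
    - [0,0,0]
    - [0,0,0]
    - [0,0,0]
    - [0,0,0]
    - [0,0,0]
    - [0,0,0]
    - [0,0,0]
    - [0,0,0]
    - [0,0,0]
    - [0,0,0]
  fingers: [-0.1,-0.1,-0.1,-0.1,-0.1,-0.1,-0.1,-0.1,-0.1,-0.1]
  grip_force: 25

```text
time: 0.93
position: [0.5715, -0.2969, 0.2222]
tool_rot: [-0.459, 1.968, -1.967]
ft_force: [1.1, -0.8, 0.2]
grip_width: 0.461
```

```bash
cat > go.py <<'E'
import sys
from h import *
# args: x y z(mm) yaw(deg): offset in present tool frame, and turn (tool rotvec) to point-down w/ jaw yaw
x,y,z,yaw=map(float,sys.argv[1:5])
s=ctrl.get_state();R=Rn.from_rotvec(s["tool_rot"]).as_matrix()
jy=np.degrees(np.arctan2(R[1,2],R[0,2]))
yaw=jy+(yaw-jy+90)%180-90
c,sn=np.cos(np.radians(yaw)),np.sin(np.radians(yaw))
Z=np.array([c,sn,0]);Y=np.array([0,0,-1.]);X=np.cross(Y,Z);T=np.c_[X,Y,Z]
d=np.array([x,y,z])-s["position"]*1000
print("t",round(s["time"],2),"pos",s["position"]*1000,"jawyaw",jy,"grip mm",s["grip_width"]*87,"F",s["ft_force"])
print("shift now",R.T@d,"shift after turn",T.T@d,"turn",Rn.from_matrix(R.T@T).as_rotvec(),"q",s["joint_positions"])
E
python3 go.py 568 -299 120 -98
```

```text
t 0.93 pos [ 571.4911 -296.8866  222.1636] jawyaw -63.77863241468422 grip mm 40.0874480976638 F [ 1.1245 -0.8197  0.1816]
shift now [  4.0112 102.1656   0.3924] shift after turn [  3.163  102.1636   2.5787] turn [0.0002 0.5973 0.0006] q [ 0.6615  0.3228 -0.2843  1.4597  0.091   1.3726 -0.74  ]
```

Tracking is good. Next: turn and descend partway.

Call:
play_rows:
  translation:
    - [3,0,3]
    - [0,0,0]
    - [0,0,0]
    - [0,0,0]
    - [0,0,0]
    - [0,0,0]
    - [0,35,0]
    - [0,35,0]
    - [0,32,0]
    - [0,30,0]
  turn:
    - [0,0.1,0]
    - [0,0.1,0]
    - [0,0.1,0]
    - [0,0.1,0]
    - [0,0.1,0]
    - [0,0.097,0]
    - [0,0,0]
    - [0,0,0]
    - [0,0,0]
    - [0,0,0]
  fingers: [-0.1,-0.1,-0.1,-0.1,-0.1,-0.1,-0.1,-0.1,-0.1,-0.1]

```text
time: 1.77
position: [0.5684, -0.3022, 0.0882]
tool_rot: [-0.148, -2.149, 2.148]
ft_force: [0.8, 0.5, 0.3]
grip_width: 0.449
```

```bash
python3 go.py 568 -299 8 -98
python3 - <<'E'
from h import *
im=ctrl.get_image("side");print(proj("side",[.568,-.299,.05]))
cv2.imwrite("pics/s1.png",cv2.resize(im[180:340,210:400],None,fx=4,fy=3.7,interpolation=cv2.INTER_CUBIC))
E
```

```text
t 1.77 pos [ 568.442  -302.1916   88.2486] jawyaw -97.97502314146244 grip mm 39.04290283810276 F [0.7706 0.4693 0.2828]
shift now [ 0.7616 80.2507 -3.0748] shift after turn [ 0.8818 80.2486 -3.099 ] turn [0.0003 0.0004 0.0015] q [ 0.6046  0.4091 -0.1983  1.6155  0.087   1.1272 -1.3252]
[293.722  274.0005]
```

View pics/s1.png

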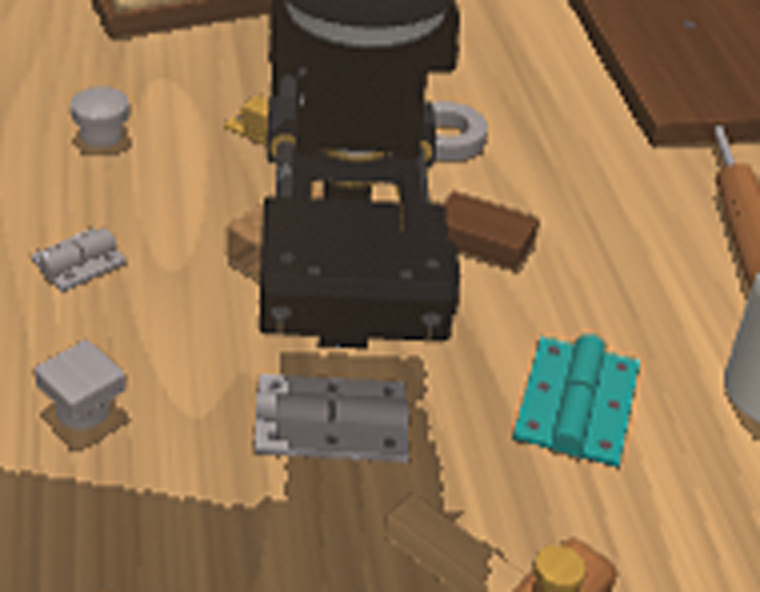

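```bash
python3 - <<'E'
from h import *
f=lambda x,y:(x/4+210-.4,y/3.7+180-.4)
print(ray("side",f(332,395),.016))
for a,b,z in [((262,452),(408,461),.005),((258,395),(406,403),.016)]:
    p,q=ray("side",f(*a),z),ray("side",f(*b),z);print(p,q,np.degrees(np.arctan2(*(q-p)[1::-1])))
E
```

```text
[ 0.5671 -0.3006  0.016 ]
[ 0.5292 -0.3269  0.005 ] [ 0.5993 -0.3379  0.005 ] -8.89079919954067
[ 0.5301 -0.2979  0.016 ] [ 0.603  -0.3088  0.016 ] -8.547932274110243
```

The side view agrees: hinge centre (0.567,-0.300), yaw -8.5°. Now descend and grip the barrel.

Call:
play_rows:
  translation:
    - [1,25,-2]
    - [0,25,0]
    - [0,15,0]
    - [0,9,0]
    - [0,6,0]
    - [0,0,0]
    - [0,0,0]
    - [0,0,0]
    - [0,0,0]
    - [0,0,0]
  turn:
    - [0,0,0]
    - [0,0,0]
    - [0,0,0]
    - [0,0,0]
    - [0,0,0]
    - [0,0,0]
    - [0,0,0]
    - [0,0,0]
    - [0,0,0]
    - [0,0,0]
  fingers: [-0.1,-0.1,-0.1,-0.1,-0.1,-0.1,-1,-1,-1,-1]
  grip_force: 25

```text
time: 2.65
position: [0.5693, -0.3008, 0.0117]
tool_rot: [-0.152, -2.149, 2.151]
ft_force: [1.0, 0.3, -0.1]
grip_width: 0.233
```

```bash
python3 go.py 568 -299 150 -98
```

```text
t 2.65 pos [ 569.2674 -300.805    11.6827] jawyaw -97.97826982808454 grip mm 20.278276369737224 F [ 0.9955  0.3105 -0.0852]
shift now [   1.271  -138.3208   -1.5114] shift after turn [   1.5063 -138.3173   -1.611 ] turn [-0.0007  0.0004 -0.0017] q [ 0.5961  0.4883 -0.1912  1.673   0.1072  0.9887 -1.3422]
```

Call:
play_rows:
  translation:
    - [0,0,0]
    - [0,2,0]
    - [0,2,0]
    - [0,0,0]
    - [0,0,0]
    - [0,0,0]
    - [0,0,0]
    - [0,0,0]
    - [0,0,0]
    - [0,0,0]
  turn:
    - [0,0,0]
    - [0,0,0]
    - [0,0,0]
    - [0,0,0]
    - [0,0,0]
    - [0,0,0]
    - [0,0,0]
    - [0,0,0]
    - [0,0,0]
    - [0,0,0]
  fingers: [-0.3,-0.3,-0.3,-0.3,-1,-1,-1,-1,-1,-1]
  grip_force: 25

```text
time: 3.48
position: [0.5686, -0.3005, 0.0066]
tool_rot: [-0.15, -2.149, 2.149]
ft_force: [0.5, 0.1, -0.3]
grip_width: 0.16
```

```bash
python3 go.py 568 -299 150 -98
```

```text
t 3.48 pos [ 568.6301 -300.5255    6.5758] jawyaw -97.97537702121586 grip mm 13.943128867589383 F [ 0.4709  0.1081 -0.3301]
shift now [   0.8218 -143.4246   -1.3978] shift after turn [   0.8362 -143.4242   -1.423 ] turn [-0.0002  0.0004 -0.0001] q [ 0.5957  0.4943 -0.1906  1.676   0.1085  0.9815 -1.343 ]
```

Call:
play_rows:
  translation:
    - [0,0,0]
    - [0,-8,0]
    - [0,-15,0]
    - [0,-20,0]
    - [0,-20,0]
    - [0,-20,0]
    - [0,-17,0]
    - [0,0,0]
    - [0,0,0]
    - [0,0,0]
  turn:
    - [0,0,0]
    - [0,0,0]
    - [0,0,0]
    - [0,0,0]
    - [0,0,0]
    - [0,0,0]
    - [0,0,0]
    - [0,0,0]
    - [0,0,0]
    - [0,0,0]
  fingers: [-1,-1,-1,-1,-1,-1,-1,-1,-1,-1]
  grip_force: 35

```text
time: 4.32
position: [0.5677, -0.3001, 0.1054]
tool_rot: [-0.148, -2.149, 2.148]
ft_force: [-0.7, 0.4, -1.9]
grip_width: 0.156
```

```bash
python3 go.py 513 164 105 -98
python3 - <<'E'
from h import *
im=ctrl.get_image("side")
cv2.imwrite("pics/s2.png",cv2.resize(im[130:320,210:400],None,fx=3.5,fy=3,interpolation=cv2.INTER_CUBIC))
E
```

```text
t 4.32 pos [ 567.7421 -300.0564  105.3753] jawyaw -97.9751593504097 grip mm 13.607156018427434 F [-0.6835  0.4395 -1.8679]
shift now [ 118.5962    0.8306 -451.9728] shift after turn [ 118.7935    0.3753 -451.9216] turn [0.0005 0.0004 0.0019] q [ 0.6045  0.3908 -0.2007  1.604   0.0831  1.1571 -1.3251]
```

View pics/s2.png

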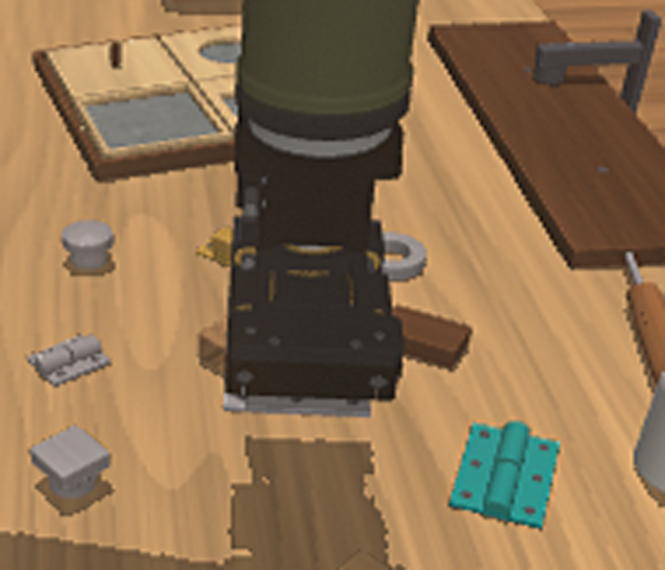

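The hinge is held level. Carry it to the square recess.

Call:
play_rows:
  translation:
    - [4,0,-15]
    - [6,0,-25]
    - [7,0,-25]
    - [7,0,-25]
    - [7,0,-25]
    - [7,0,-25]
    - [7,0,-25]
    - [7,0,-25]
    - [7,0,-25]
    - [6,0,-25]
  turn:
    - [0,0,0]
    - [0,0,0]
    - [0,0,0]
    - [0,0,0]
    - [0,0,0]
    - [0,0,0]
    - [0,0,0]
    - [0,0,0]
    - [0,0,0]
    - [0,0,0]
  fingers: [-1,-1,-1,-1,-1,-1,-1,-1,-1,-1]

```text
time: 5.2
position: [0.5357, -0.0511, 0.1054]
tool_rot: [-0.146, -2.149, 2.148]
ft_force: [-0.3, -0.3, -1.9]
grip_width: 0.154
```

Call:
play_rows:
  translation:
    - [6,0,-25]
    - [7,0,-25]
    - [7,0,-25]
    - [7,0,-25]
    - [7,0,-25]
    - [7,0,-25]
    - [7,0,-25]
    - [5,0,-22]
    - [0,0,-15]
    - [0,0,0]
  turn:
    - [0,0,0]
    - [0,0,0]
    - [0,0,0]
    - [0,0,0]
    - [0,0,0]
    - [0,0,0]
    - [0,0,0]
    - [0,0,0]
    - [0,0,0]
    - [0,0,0]
  fingers: [-1,-1,-1,-1,-1,-1,-1,-1,-1,-1]

```text
time: 6.03
position: [0.5122, 0.1691, 0.1058]
tool_rot: [-0.141, -2.155, 2.15]
ft_force: [-0.4, -0.3, -1.7]
grip_width: 0.161
```

```bash
python3 go.py 513 164 22.6 -98
```

```text
t 6.03 pos [512.2153 169.0782 105.8083] jawyaw -97.57764769053587 grip mm 14.014192683338914 F [-0.4496 -0.2563 -1.6899]
shift now [-1.6015 83.1944  5.1133] shift after turn [-1.4838 83.2083  4.9196] turn [0.0022 0.0074 0.0019] q [ 0.0853  0.2134 -0.5004  1.8527  0.1109  1.1039 -2.1587]
```

Call:
play_rows:
  translation:
    - [-1,0,5]
    - [0,10,0]
    - [0,20,0]
    - [0,20,0]
    - [0,15,0]
    - [0,8,0]
    - [0,4,0]
    - [0,2,0]
    - [0,0,0]
    - [0,0,0]
  turn:
    - [0,0,0]
    - [0,0,0]
    - [0,0,0]
    - [0,0,0]
    - [0,0,0]
    - [0,0,0]
    - [0,0,0]
    - [0,0,0]
    - [0,0,0]
    - [0,0,0]
  fingers: [-1,-1,-1,-1,-1,-1,-1,-1,-1,-1]

```text
time: 6.87
position: [0.5154, 0.1584, 0.0282]
tool_rot: [-0.152, -2.15, 2.149]
ft_force: [0.1, 1.0, -1.1]
grip_width: 0.155
```

```bash
python3 go.py 513 164 22.6 -98
```

```text
t 6.87 pos [515.4437 158.4081  28.2476] jawyaw -97.99715147202768 grip mm 13.509825839336633 F [ 0.1146  1.009  -1.0938]
shift now [ 3.2054  5.6449 -5.1958] shift after turn [ 3.1982  5.6476 -5.1974] turn [ 0.0003  0.     -0.0013] q [ 0.0734  0.3079 -0.4761  1.9193  0.1718  0.9525 -2.1938]
```

Call:
play_rows:
  translation:
    - [3,0,-5]
    - [0,0,0]
    - [0,2,0]
    - [0,2,0]
    - [0,1.5,0]
    - [0,0,0]
    - [0,0,0]
    - [0,0,0]
    - [0,0,0]
    - [0,0,0]
  turn:
    - [0,0,0]
    - [0,0,0]
    - [0,0,0]
    - [0,0,0]
    - [0,0,0]
    - [0,0,0]
    - [0,0,0]
    - [0,0,0]
    - [0,0,0]
    - [0,0,0]
  fingers: [-1,-1,-1,-1,-1,-1,-1,-1,-1,-1]

```text
time: 7.7
position: [0.5125, 0.1639, 0.0225]
tool_rot: [-0.15, -2.149, 2.149]
ft_force: [-2.8, -0.6, 5.2]
grip_width: 0.156
```

```bash
python3 go.py 513 164 22.6 -98
```

```text
t 7.7 pos [512.5179 163.8774  22.4811] jawyaw -97.97746529023756 grip mm 13.54386259299137 F [-2.8495 -0.5874  5.2409]
shift now [-0.4604 -0.1189 -0.1883] shift after turn [-0.4603 -0.1189 -0.1885] turn [-0.0002  0.0004 -0.0001] q [ 0.063   0.3153 -0.4775  1.9246  0.1773  0.9426 -2.2092]
```

Contact. Release and rise.

Call:
play_rows:
  translation:
    - [0,0,0]
    - [0,0,0]
    - [0,0,0]
    - [0,0,0]
    - [0,-5,0]
    - [0,-15,0]
    - [0,-25,0]
    - [0,-25,0]
    - [0,-20,0]
    - [0,-10,0]
  turn:
    - [0,0,0]
    - [0,0,0]
    - [0,0,0]
    - [0,0,0]
    - [0,0,0]
    - [0,0,0]
    - [0,0,0]
    - [0,0,0]
    - [0,0,0]
    - [0,0,0]
  fingers: [-0.4,-0.4,-0.4,-0.4,-0.4,-0.4,-0.4,-0.4,-0.4,-0.4]

```text
time: 8.53
position: [0.514, 0.1645, 0.1252]
tool_rot: [-0.155, -2.153, 2.15]
ft_force: [0.8, 0.2, -0.2]
grip_width: 0.302
```

```bash
python3 go.py 566 -53 120 47.5
```

```text
t 8.53 pos [514.0397 164.4767 125.1781] jawyaw -97.9689838178756 grip mm 26.31403613639571 F [ 0.8321  0.1972 -0.216 ]
shift now [-81.5872   5.2149 208.1805] shift after turn [-185.2343    5.1781  125.2367] turn [ 0.0028  0.6027 -0.0037] q [ 0.0948  0.1891 -0.4995  1.8368  0.1004  1.1358 -2.1491]
```

Call:
play_rows:
  translation:
    - [-8,0,15]
    - [-8,0,24]
    - [-8,0,24]
    - [-8,0,24]
    - [-8,0,24]
    - [-9,0,24]
    - [-9,0,24]
    - [-9,0,24]
    - [-9,0,15]
    - [-6,0,10]
  turn:
    - [0,0,0]
    - [0,0,0]
    - [0,0,0]
    - [0,0,0]
    - [0,0,0]
    - [0,0,0]
    - [0,0,0]
    - [0,0,0]
    - [0,0,0]
    - [0,0,0]
  fingers: [0,0,0,0,0,0,0,0,0,0]

```text
time: 9.37
position: [0.5648, -0.0564, 0.1215]
tool_rot: [-0.152, -2.146, 2.148]
ft_force: [-0.2, -0.1, -0.6]
grip_width: 0.499
```

Call:
play_rows:
  translation:
    - [0,0,0]
    - [0,0,0]
    - [0,0,0]
    - [0,0,0]
    - [0,0,0]
    - [0,0,0]
    - [0,15,0]
    - [0,15,0]
    - [0,10,0]
    - [0,0,0]
  turn:
    - [0,0.1,0]
    - [0,0.1,0]
    - [0,0.1,0]
    - [0,0.1,0]
    - [0,0.1,0]
    - [0,0.1,0]
    - [0,0,0]
    - [0,0,0]
    - [0,0,0]
    - [0,0,0]
  fingers: [0,0,0,0,0,0,0,0,0,0]

```text
time: 10.2
position: [0.5628, -0.0527, 0.0793]
tool_rot: [-0.687, -1.788, 1.79]
ft_force: [-0.4, 0.2, 0.1]
grip_width: 0.5
```

```bash
python3 go.py 566 -53 11 47.5
python3 - <<'E'
from h import *
im=ctrl.get_image("side");cv2.imwrite("pics/s3.png",cv2.resize(im[130:300,210:400],None,fx=4,fy=3.5,interpolation=cv2.INTER_CUBIC))
im=ctrl.get_image("top");cv2.imwrite("pics/t3.png",cv2.resize(im[110:235,95:295],None,fx=4,fy=4,interpolation=cv2.INTER_CUBIC))
E
```

```text
t 10.2 pos [562.7653 -52.7462  79.313 ] jawyaw -132.30179480045913 grip mm 43.48944677741333 F [-0.4007  0.1727  0.0743]
shift now [-2.8556 68.2957 -2.176 ] shift after turn [-2.5563 68.313  -1.9982] turn [-0.0027  0.0035  0.0043] q [ 0.287   0.2749 -0.275   1.8183  0.0835  1.0647 -2.3282]
```

View pics/s3.png

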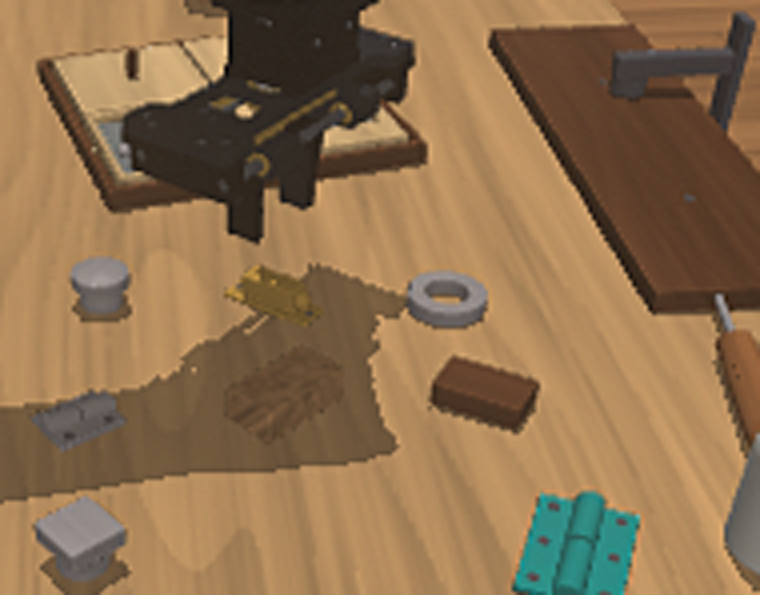

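View pics/t3.png

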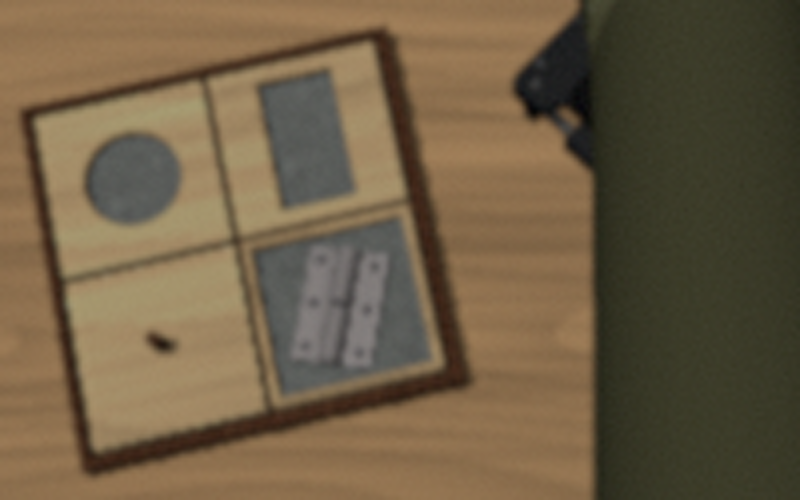

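The hinge lies centred in the square recess, around (345,305). Now the catch.

Call:
play_rows:
  translation:
    - [-3,0,-2]
    - [0,15,0]
    - [0,20,0]
    - [0,18,0]
    - [0,9,0]
    - [0,5,0]
    - [0,0,0]
    - [0,0,0]
    - [0,0,0]
    - [0,0,0]
  turn:
    - [0,0,0]
    - [0,0,0]
    - [0,0,0]
    - [0,0,0]
    - [0,0,0]
    - [0,0,0]
    - [0,0,0]
    - [0,0,0]
    - [0,0,0]
    - [0,0,0]
  fingers: [0,0,0,0,0,0,0,0,0,0]

```text
time: 11.13
position: [0.5693, -0.0541, 0.0162]
tool_rot: [-0.696, -1.791, 1.79]
ft_force: [-0.4, 0.5, 0.5]
grip_width: 0.5
```

Call:
play_rows:
  translation:
    - [0,0,0]
    - [0,0,0]
    - [0,0,0]
    - [0,0,0]
    - [0,0,0]
    - [0,0,0]
    - [0,0,0]
    - [0,0,0]
    - [0,0,0]
    - [0,0,0]
  turn:
    - [0,0,0]
    - [0,0,0]
    - [0,0,0]
    - [0,0,0]
    - [0,0,0]
    - [0,0,0]
    - [0,0,0]
    - [0,0,0]
    - [0,0,0]
    - [0,0,0]
  fingers: [-1,-1,-1,-1,-1,-1,-1,-1,-1,-1]
  grip_force: 25

```text
time: 11.97
position: [0.5686, -0.054, 0.0151]
tool_rot: [-0.694, -1.79, 1.79]
ft_force: [0.8, 1.1, 1.2]
grip_width: 0.206
```

```bash
python3 go.py 566 -53 11 47.5
```

```text
t 11.97 pos [568.5559 -54.0092  15.146 ] jawyaw -132.34911997119394 grip mm 17.911713073992686 F [0.8039 1.1344 1.1822]
shift now [2.5699 4.1451 0.9767] shift after turn [2.5663 4.146  0.9827] turn [ 0.0002  0.0026 -0.0003] q [ 0.2757  0.3605 -0.2649  1.8552  0.1146  0.9402 -2.3506]
```

Call:
play_rows:
  translation:
    - [0,0,0]
    - [0,0,0]
    - [1,2,0]
    - [0,2,0]
    - [0,0,0]
    - [0,0,0]
    - [0,0,0]
    - [0,0,0]
    - [0,0,0]
    - [0,0,0]
  turn:
    - [0,0,0]
    - [0,0,0]
    - [0,0,0]
    - [0,0,0]
    - [0,0,0]
    - [0,0,0]
    - [0,0,0]
    - [0,0,0]
    - [0,0,0]
    - [0,0,0]
  fingers: [-0.4,-0.4,-0.4,-0.4,-0.4,-1,-1,-1,-1,-1]
  grip_force: 30

```text
time: 12.8
position: [0.5676, -0.0534, 0.011]
tool_rot: [-0.693, -1.79, 1.79]
ft_force: [-0.0, -0.2, -0.2]
grip_width: 0.204
```

Call:
play_rows:
  translation:
    - [0,0,0]
    - [0,-5,0]
    - [0,-10,0]
    - [0,-15,0]
    - [0,-20,0]
    - [0,-20,0]
    - [0,-15,0]
    - [0,-5,0]
    - [0,0,0]
    - [0,0,0]
  turn:
    - [0,0,0]
    - [0,0,0]
    - [0,0,0]
    - [0,0,0]
    - [0,0,0]
    - [0,0,0]
    - [0,0,0]
    - [0,0,0]
    - [0,0,0]
    - [0,0,0]
  fingers: [-1,-1,-1,-1,-1,-1,-1,-1,-1,-1]
  grip_force: 30

```text
time: 13.63
position: [0.5675, -0.0534, 0.1011]
tool_rot: [-0.694, -1.79, 1.79]
ft_force: [-0.7, -0.4, -1.4]
grip_width: 0.201
```

```bash
python3 go.py 626 190 100 -76.8
python3 - <<'E'
from h import *
im=ctrl.get_image("side");cv2.imwrite("pics/s4.png",cv2.resize(im[130:300,210:400],None,fx=4,fy=3.5,interpolation=cv2.INTER_CUBIC))
E
```

```text
t 13.63 pos [567.5023 -53.4052 101.0614] jawyaw -132.35395135645982 grip mm 17.443883436293195 F [-0.6763 -0.3675 -1.3762]
shift now [ 120.7548    1.0203 -219.2862] shift after turn [-112.5339    1.0614 -223.6162] turn [-0.0002 -0.9696 -0.0002] q [ 0.2889  0.2575 -0.2765  1.7917  0.0782  1.1028 -2.3243]
```

View pics/s4.png

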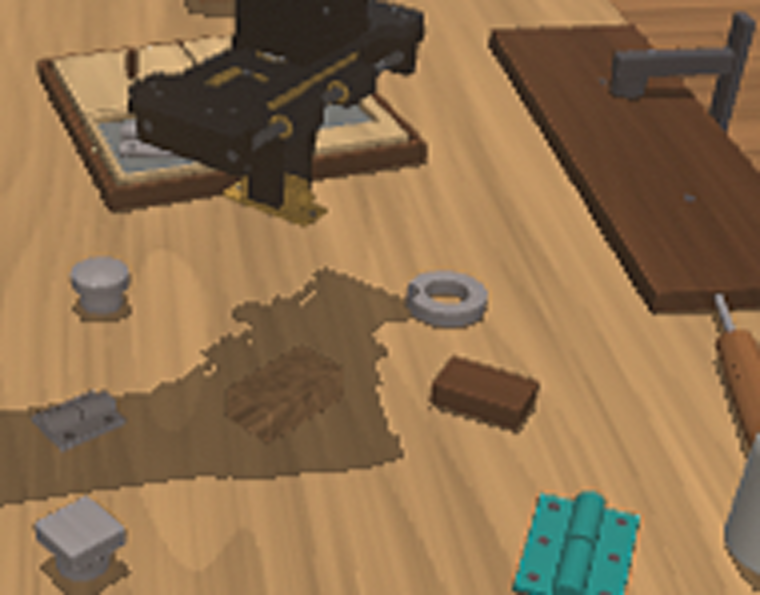

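Call:
play_rows:
  translation:
    - [0,0,0]
    - [0,0,0]
    - [0,0,0]
    - [0,0,0]
    - [0,0,0]
    - [0,0,0]
    - [0,0,0]
    - [0,0,0]
    - [0,0,0]
    - [0,0,0]
  turn:
    - [0,-0.097,0]
    - [0,-0.097,0]
    - [0,-0.097,0]
    - [0,-0.097,0]
    - [0,-0.097,0]
    - [0,-0.097,0]
    - [0,-0.097,0]
    - [0,-0.097,0]
    - [0,-0.097,0]
    - [0,-0.097,0]
  fingers: [-1,-1,-1,-1,-1,-1,-1,-1,-1,-1]

```text
time: 14.52
position: [0.5666, -0.0533, 0.0994]
tool_rot: [-0.251, 2.098, -2.097]
ft_force: [-0.9, -0.6, -1.5]
grip_width: 0.204
```

Call:
play_rows:
  translation:
    - [-8,0,-15]
    - [-13,0,-26]
    - [-13,0,-26]
    - [-13,0,-26]
    - [-13,0,-26]
    - [-13,0,-26]
    - [-13,0,-26]
    - [-13,0,-26]
    - [-10,0,-18]
    - [-4,0,-8]
  turn:
    - [0,0,0]
    - [0,0,0]
    - [0,0,0]
    - [0,0,0]
    - [0,0,0]
    - [0,0,0]
    - [0,0,0]
    - [0,0,0]
    - [0,0,0]
    - [0,0,0]
  fingers: [-1,-1,-1,-1,-1,-1,-1,-1,-1,-1]

```text
time: 15.35
position: [0.6254, 0.194, 0.0994]
tool_rot: [-0.251, 2.1, -2.095]
ft_force: [-0.1, 0.1, -0.1]
grip_width: 0.205
```

Call:
play_rows:
  translation:
    - [0,0,0]
    - [0,0,0]
    - [0,10,0]
    - [0,20,0]
    - [0,15,0]
    - [0,5,0]
    - [0,0,0]
    - [0,0,0]
    - [0,0,0]
    - [0,0,0]
  turn:
    - [0,0,0]
    - [0,0,0]
    - [0,0,0]
    - [0,0,0]
    - [0,0,0]
    - [0,0,0]
    - [0,0,0]
    - [0,0,0]
    - [0,0,0]
    - [0,0,0]
  fingers: [-1,-1,-1,-1,-1,-1,-1,-1,-1,-1]

```text
time: 16.18
position: [0.6275, 0.1895, 0.0523]
tool_rot: [-0.241, 2.099, -2.098]
ft_force: [-0.3, 0.3, -1.3]
grip_width: 0.201
```

```bash
python3 go.py 627 190.5 27 -76.8
python3 - <<'E'
from h import *
im=ctrl.get_image("side");cv2.imwrite("pics/s5.png",cv2.resize(im[110:220,230:370],None,fx=5,fy=5,interpolation=cv2.INTER_CUBIC))
E
```

```text
t 16.18 pos [627.5006 189.5109  52.2862] jawyaw -76.80082624175023 grip mm 17.5231435158574 F [-0.306   0.2849 -1.3231]
shift now [ 0.3136 25.2855 -1.0809] shift after turn [ 0.2615 25.2862 -1.0773] turn [-0.0001 -0.     -0.0021] q [ 0.0258  0.5013 -0.467   1.6073  0.247   1.0899 -1.8467]
```

View pics/s5.png

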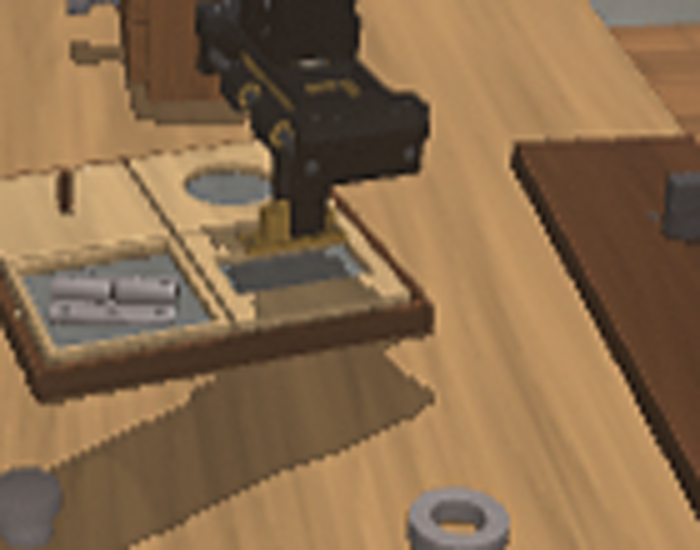

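Call:
play_rows:
  translation:
    - [0,5,-1]
    - [0,8,0]
    - [0,6,0]
    - [0,3,0]
    - [0,2,0]
    - [0,1.5,0]
    - [0,0,0]
    - [0,0,0]
    - [0,0,0]
    - [0,0,0]
  turn:
    - [0,0,0]
    - [0,0,0]
    - [0,0,0]
    - [0,0,0]
    - [0,0,0]
    - [0,0,0]
    - [0,0,0]
    - [0,0,0]
    - [0,0,0]
    - [0,0,0]
  fingers: [-1,-1,-1,-1,-1,-1,-1,-1,-1,-1]

```text
time: 17.07
position: [0.6255, 0.1902, 0.027]
tool_rot: [-0.246, 2.099, -2.101]
ft_force: [-5.6, -1.9, 11.5]
grip_width: 0.201
```

```bash
python3 go.py 627 190.5 27 -76.8
```

```text
t 17.07 pos [625.5087 190.1999  26.9511] jawyaw -76.77568009890793 grip mm 17.47136750960104 F [-5.5789 -1.9071 11.5326]
shift now [-1.5203 -0.0522  0.0491] shift after turn [-1.5204 -0.0489  0.0484] turn [-0.0011  0.0004  0.0022] q [ 0.0177  0.5286 -0.4595  1.6247  0.2613  1.0521 -1.8584]
```

Contact at the expected height. Release and rise.

Call:
play_rows:
  translation:
    - [0,-0.5,0]
    - [0,0,0]
    - [0,0,0]
    - [0,0,0]
    - [0,-5,0]
    - [0,-15,0]
    - [0,-25,0]
    - [0,-25,0]
    - [0,-15,0]
    - [0,-5,0]
  turn:
    - [0,0,0]
    - [0,0,0]
    - [0,0,0]
    - [0,0,0]
    - [0,0,0]
    - [0,0,0]
    - [0,0,0]
    - [0,0,0]
    - [0,0,0]
    - [0,0,0]
  fingers: [-0.3,-0.3,-0.3,-0.3,-0.3,-0.3,-0.3,-0.3,-0.3,-0.3]

```text
time: 17.9
position: [0.6286, 0.1916, 0.1209]
tool_rot: [-0.236, 2.097, -2.095]
ft_force: [0.8, 0.1, 1.0]
grip_width: 0.347
```

```bash
python3 go.py 454.5 -39 110 -76.8
```

```text
t 17.9 pos [628.6159 191.5786 120.949 ] jawyaw -76.77280981004571 grip mm 30.21061574881097 F [0.7769 0.0775 0.979 ]
shift now [222.3252   9.3798 184.6246] shift after turn [222.1684  10.949  184.727 ] turn [ 0.0003  0.0005 -0.0068] q [ 0.0367  0.4371 -0.4847  1.5482  0.214   1.2023 -1.8252]
```

Call:
play_rows:
  translation:
    - [14,0,12]
    - [26,0,22]
    - [26,0,22]
    - [26,0,22]
    - [26,0,22]
    - [26,0,22]
    - [26,0,22]
    - [26,0,22]
    - [18,0,12]
    - [8,0,7]
  turn:
    - [0,0,0]
    - [0,0,0]
    - [0,0,0]
    - [0,0,0]
    - [0,0,0]
    - [0,0,0]
    - [0,0,0]
    - [0,0,0]
    - [0,0,0]
    - [0,0,0]
  fingers: [0.4,0.4,0.4,0.4,0.4,0.4,0.4,0.4,0.4,0.4]

```text
time: 18.73
position: [0.4502, -0.0431, 0.1159]
tool_rot: [-0.241, 2.101, -2.103]
ft_force: [-0.1, -0.5, 0.2]
grip_width: 0.7
```

Call:
play_rows:
  translation:
    - [0,0,0]
    - [0,10,0]
    - [0,20,0]
    - [0,15,0]
    - [0,5,0]
    - [0,0,0]
    - [0,0,0]
    - [0,0,0]
    - [0,0,0]
    - [0,0,0]
  turn:
    - [0,0,0]
    - [0,0,0]
    - [0,0,0]
    - [0,0,0]
    - [0,0,0]
    - [0,0,0]
    - [0,0,0]
    - [0,0,0]
    - [0,0,0]
    - [0,0,0]
  fingers: [0.4,0.4,0.4,0.4,0.4,0.4,0.4,0.4,0.4,0.4]

```text
time: 19.57
position: [0.4533, -0.0403, 0.0668]
tool_rot: [-0.242, 2.098, -2.099]
ft_force: [-0.1, 0.3, -0.8]
grip_width: 0.699
```

```bash
python3 go.py 454.5 -39 12 -76.8
python3 - <<'E'
from h import *
im=ctrl.get_image("side");cv2.imwrite("pics/s6.png",cv2.resize(im[120:260,200:340],None,fx=5,fy=4.2,interpolation=cv2.INTER_CUBIC))
im=ctrl.get_image("top");cv2.imwrite("pics/t6.png",cv2.resize(im[100:235,95:295],None,fx=4,fy=4,interpolation=cv2.INTER_CUBIC))
E
```

```text
t 19.57 pos [453.3468 -40.3106  66.7736] jawyaw -76.76870981455738 grip mm 60.81917176254578 F [-0.1444  0.298  -0.7543]
shift now [-1.346  54.7749 -1.0472] shift after turn [-1.422  54.7736 -1.0126] turn [-0.0006  0.0005 -0.0014] q [ 0.4134  0.0692 -0.3924  2.0853  0.0319  0.991  -1.3355]
```

View pics/s6.png

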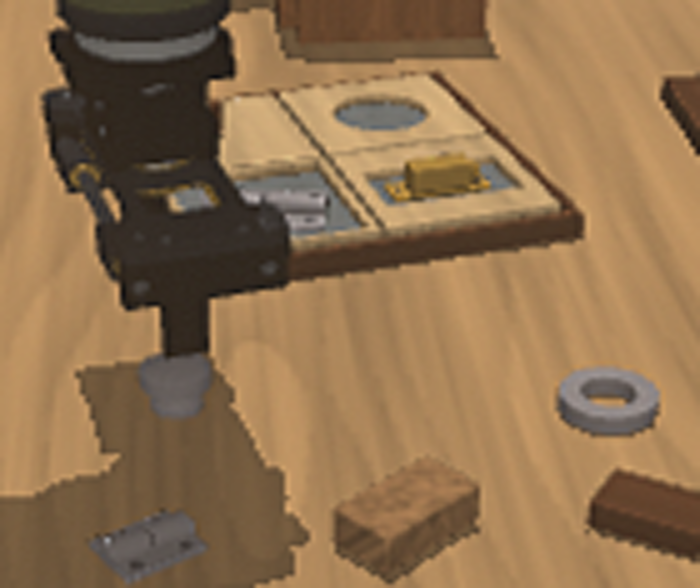

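View pics/t6.png

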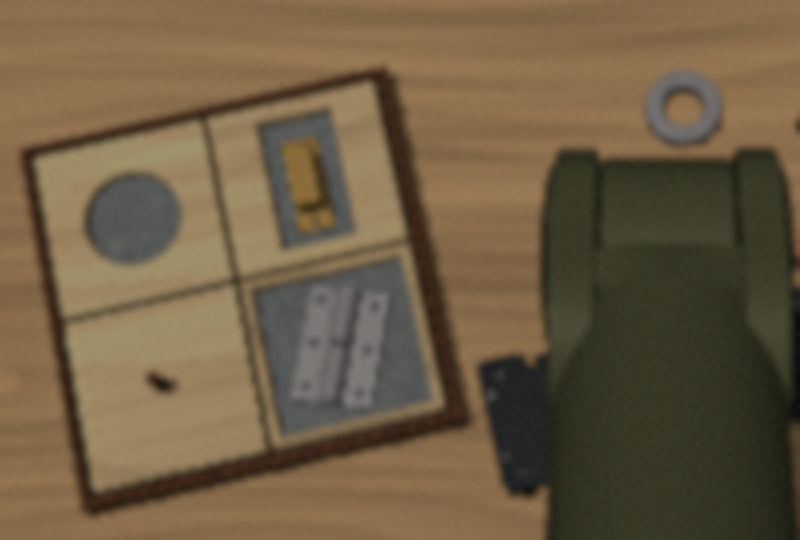

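The catch sits flat and centred in its slot, around (305,185). Now the knob.

Call:
play_rows:
  translation:
    - [-1,0,-1]
    - [0,12,0]
    - [0,18,0]
    - [0,14,0]
    - [0,7,0]
    - [0,3,0]
    - [0,0,0]
    - [0,0,0]
    - [0,0,0]
    - [0,0,0]
  turn:
    - [0,0,0]
    - [0,0,0]
    - [0,0,0]
    - [0,0,0]
    - [0,0,0]
    - [0,0,0]
    - [0,0,0]
    - [0,0,0]
    - [0,0,0]
    - [0,0,0]
  fingers: [0.4,0.4,0.4,0.4,0.4,0.4,0.4,0.4,0.4,0.4]

```text
time: 20.5
position: [0.4541, -0.0393, 0.0128]
tool_rot: [-0.242, 2.098, -2.099]
ft_force: [0.8, -0.3, -0.0]
grip_width: 0.7
```

Call:
play_rows:
  translation:
    - [0,0,0]
    - [0,0,0]
    - [0,0,0]
    - [0,0,0]
    - [0,0,0]
    - [0,0,0]
    - [0,0,0]
    - [0,0,0]
    - [0,0,0]
    - [0,0,0]
  turn:
    - [0,0,0]
    - [0,0,0]
    - [0,0,0]
    - [0,0,0]
    - [0,0,0]
    - [0,0,0]
    - [0,0,0]
    - [0,0,0]
    - [0,0,0]
    - [0,0,0]
  fingers: [-1,-1,-1,-1,-1,-1,-1,-1,-1,-1]
  grip_force: 25

```text
time: 21.33
position: [0.4534, -0.0392, 0.0121]
tool_rot: [-0.243, 2.099, -2.099]
ft_force: [-1.1, -0.2, 1.4]
grip_width: 0.428
```

```bash
python3 go.py 454.5 -39 12 -76.8
```

```text
t 21.33 pos [453.3902 -39.2263  12.102 ] jawyaw -76.77589950998056 grip mm 37.247385358717295 F [-1.09   -0.2096  1.4076]
shift now [-1.1322  0.102   0.0335] shift after turn [-1.1322  0.102   0.0331] turn [-0.0002  0.0004  0.    ] q [ 0.3994  0.1563 -0.3906  2.1266  0.0778  0.8717 -1.377 ]
```

Call:
play_rows:
  translation:
    - [0,0,0]
    - [0,-5,0]
    - [0,-10,0]
    - [0,-15,0]
    - [0,-20,0]
    - [0,-20,0]
    - [0,-15,0]
    - [0,-5,0]
    - [0,0,0]
    - [0,0,0]
  turn:
    - [0,0,0]
    - [0,0,0]
    - [0,0,0]
    - [0,0,0]
    - [0,0,0]
    - [0,0,0]
    - [0,0,0]
    - [0,0,0]
    - [0,0,0]
    - [0,0,0]
  fingers: [-1,-1,-1,-1,-1,-1,-1,-1,-1,-1]

```text
time: 22.17
position: [0.4531, -0.0392, 0.1019]
tool_rot: [-0.243, 2.099, -2.099]
ft_force: [-1.1, 0.2, -1.7]
grip_width: 0.425
```

```bash
python3 go.py 599.5 303.5 102 -76.8
python3 - <<'E'
from h import *
im=ctrl.get_image("side");cv2.imwrite("pics/s7.png",cv2.resize(im[120:260,200:340],None,fx=5,fy=4.2,interpolation=cv2.INTER_CUBIC))
E
```

```text
t 22.17 pos [453.1341 -39.1709 101.9069] jawyaw -76.77337863681062 grip mm 36.96303898013498 F [-1.1484  0.1636 -1.7137]
shift now [-220.8874   -0.1811 -300.0918] shift after turn [-220.7479   -0.0931 -300.1944] turn [-0.0003  0.0005  0.    ] q [ 0.4193  0.023  -0.3934  2.0506  0.0104  1.0697 -1.319 ]
```

View pics/s7.png

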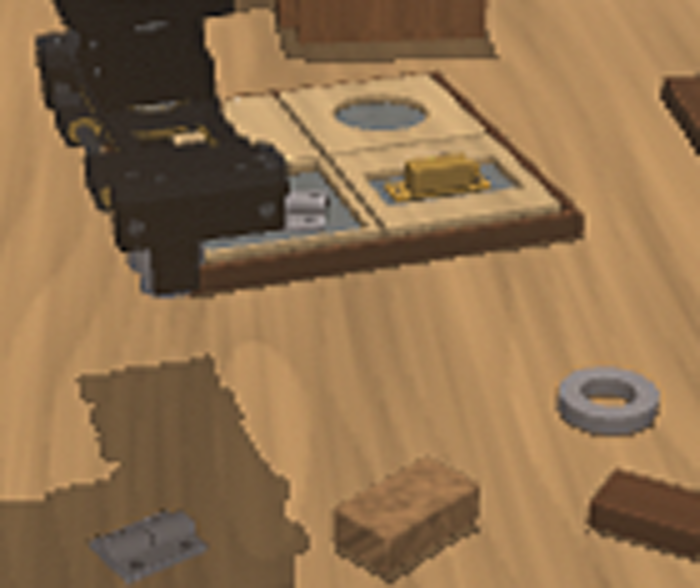

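Call:
play_rows:
  translation:
    - [-10,0,-14]
    - [-18,0,-24]
    - [-18,0,-24]
    - [-18,0,-24]
    - [-18,0,-24]
    - [-18,0,-24]
    - [-18,0,-24]
    - [-18,0,-24]
    - [-18,0,-24]
    - [-18,0,-24]
  turn:
    - [0,0,0]
    - [0,0,0]
    - [0,0,0]
    - [0,0,0]
    - [0,0,0]
    - [0,0,0]
    - [0,0,0]
    - [0,0,0]
    - [0,0,0]
    - [0,0,0]
  fingers: [-1,-1,-1,-1,-1,-1,-1,-1,-1,-1]

```text
time: 23.05
position: [0.5677, 0.2251, 0.1001]
tool_rot: [-0.247, 2.1, -2.101]
ft_force: [0.4, -0.6, -1.0]
grip_width: 0.43
```

Call:
play_rows:
  translation:
    - [-18,0,-24]
    - [-16,0,-22]
    - [-10,0,-16]
    - [-5,0,-8]
    - [0,0,0]
    - [0,10,0]
    - [0,10,0]
    - [0,5,0]
    - [0,0,0]
    - [0,0,0]
  turn:
    - [0,0,0]
    - [0,0,0]
    - [0,0,0]
    - [0,0,0]
    - [0,0,0]
    - [0,0,0]
    - [0,0,0]
    - [0,0,0]
    - [0,0,0]
    - [0,0,0]
  fingers: [-1,-1,-1,-1,-1,-1,-1,-1,-1,-1]

```text
time: 23.88
position: [0.5996, 0.3019, 0.0762]
tool_rot: [-0.243, 2.099, -2.102]
ft_force: [-0.6, 0.7, -0.9]
grip_width: 0.43
```

```bash
python3 go.py 599.5 303.5 28 -76.8
python3 - <<'E'
from h import *
im=ctrl.get_image("side");cv2.imwrite("pics/s8.png",cv2.resize(im[80:220,220:360],None,fx=5,fy=4.2,interpolation=cv2.INTER_CUBIC))
E
```

```text
t 23.88 pos [599.5659 301.8668  76.1764] jawyaw -76.85555386444746 grip mm 37.40468072714159 F [-0.6072  0.727  -0.8956]
shift now [-0.3806 48.1742 -1.6547] shift after turn [-0.3088 48.1764 -1.6051] turn [-0.001  -0.001   0.0015] q [-0.1034  0.5253 -0.5403  1.5395  0.2859  1.1581 -2.0413]
```

View pics/s8.png

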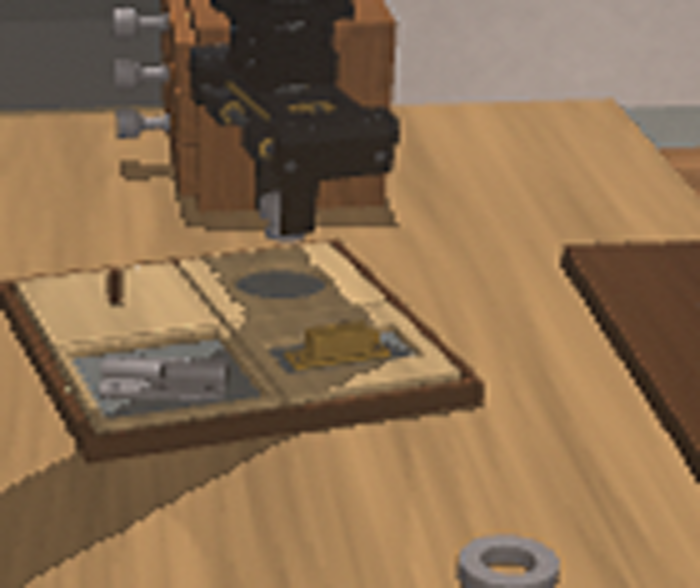

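Call:
play_rows:
  translation:
    - [0,0,-1]
    - [0,12,0]
    - [0,14,0]
    - [0,10,0]
    - [0,6,0]
    - [0,3,0]
    - [0,1.5,0]
    - [0,1,0]
    - [0,0,0]
    - [0,0,0]
  turn:
    - [0,0,0]
    - [0,0,0]
    - [0,0,0]
    - [0,0,0]
    - [0,0,0]
    - [0,0,0]
    - [0,0,0]
    - [0,0,0]
    - [0,0,0]
    - [0,0,0]
  fingers: [-1,-1,-1,-1,-1,-1,-1,-1,-1,-1]

```text
time: 24.77
position: [0.6, 0.3047, 0.03]
tool_rot: [-0.242, 2.099, -2.098]
ft_force: [0.1, 0.1, -1.6]
grip_width: 0.432
```

```bash
python3 go.py 599.5 303.5 28 -76.8
```

```text
t 24.77 pos [599.9813 304.6795  30.0145] jawyaw -76.77289055806585 grip mm 37.60925241590033 F [ 0.0839  0.1184 -1.5838]
shift now [0.7401 2.0137 1.0384] shift after turn [0.7379 2.0145 1.0385] turn [ 0.0002  0.0005 -0.0008] q [-0.1173  0.5733 -0.5254  1.5711  0.3135  1.0812 -2.0615]
```

Call:
play_rows:
  translation:
    - [0,1,1]
    - [0,1,0]
    - [0,0.5,0]
    - [0,0,0]
    - [0,0,0]
    - [0,0,0]
    - [0,0,0]
    - [0,0,0]
    - [0,0,0]
    - [0,0,0]
  turn:
    - [0,0,0]
    - [0,0,0]
    - [0,0,0]
    - [0,0,0]
    - [0,0,0]
    - [0,0,0]
    - [0,0,0]
    - [0,0,0]
    - [0,0,0]
    - [0,0,0]
  fingers: [-1,-1,-1,-1,-1,-1,-1,-1,-1,-1]

```text
time: 25.6
position: [0.6004, 0.3034, 0.0282]
tool_rot: [-0.242, 2.098, -2.099]
ft_force: [-1.5, -2.1, 5.4]
grip_width: 0.426
```

```bash
python3 go.py 599.5 303.5 28 -76.8
```

```text
t 25.6 pos [600.357  303.4148  28.1524] jawyaw -76.78701311644775 grip mm 37.07526110418546 F [-1.4867 -2.0801  5.4411]
shift now [ 0.815   0.1514 -0.2789] shift after turn [ 0.8149  0.1524 -0.2786] turn [-0.0004  0.0002 -0.0011] q [-0.1163  0.5747 -0.5243  1.5731  0.3149  1.0779 -2.0611]
```

Call:
play_rows:
  translation:
    - [0,0,0]
    - [0,0,0]
    - [0,0,0]
    - [0,0,0]
    - [0,-5,0]
    - [0,-15,0]
    - [0,-25,0]
    - [0,-25,0]
    - [0,-15,0]
    - [0,-5,0]
  turn:
    - [0,0,0]
    - [0,0,0]
    - [0,0,0]
    - [0,0,0]
    - [0,0,0]
    - [0,0,0]
    - [0,0,0]
    - [0,0,0]
    - [0,0,0]
    - [0,0,0]
  fingers: [0.2,0.2,0.2,0.2,0.2,0.2,0.2,0.2,0.2,0.2]

```text
time: 26.43
position: [0.6018, 0.3049, 0.1221]
tool_rot: [-0.236, 2.099, -2.094]
ft_force: [0.3, 0.4, 0.9]
grip_width: 0.6
```

```bash
python3 go.py 676 -61.5 115 -76.8
```

```text
t 26.43 pos [601.7599 304.941  122.0553] jawyaw -76.76678067807808 grip mm 52.15746525997617 F [0.2778 0.422  0.8644]
shift now [ 11.658    6.4155 373.7155] shift after turn [ 11.3985   7.0553 373.712 ] turn [ 0.0015  0.0006 -0.0066] q [-0.0972  0.4861 -0.5538  1.4968  0.2651  1.2269 -2.0269]
```

Call:
play_rows:
  translation:
    - [0,0,15]
    - [1,0,28]
    - [1,0,28]
    - [1,0,28]
    - [1,0,28]
    - [1,0,28]
    - [1,0,28]
    - [1,0,28]
    - [1,0,28]
    - [1,0,28]
  turn:
    - [0,0,0]
    - [0,0,0]
    - [0,0,0]
    - [0,0,0]
    - [0,0,0]
    - [0,0,0]
    - [0,0,0]
    - [0,0,0]
    - [0,0,0]
    - [0,0,0]
  fingers: [0.7,0.7,0.7,0.7,0.7,0.7,0.7,0.7,0.7,0.7]

```text
time: 27.27
position: [0.6512, 0.0382, 0.1156]
tool_rot: [-0.245, 2.1, -2.102]
ft_force: [-0.4, 0.3, -0.3]
grip_width: 0.852
```

Call:
play_rows:
  translation:
    - [1,0,28]
    - [1,0,28]
    - [0,0,25]
    - [0,0,17]
    - [0,0,8]
    - [0,15,0]
    - [0,20,0]
    - [0,10,0]
    - [0,0,0]
    - [0,0,0]
  turn:
    - [0,0,0]
    - [0,0,0]
    - [0,0,0]
    - [0,0,0]
    - [0,0,0]
    - [0,0,0]
    - [0,0,0]
    - [0,0,0]
    - [0,0,0]
    - [0,0,0]
  fingers: [0.7,0.7,0.7,0.7,0.7,0.7,0.7,0.7,0.7,0.7]

```text
time: 28.1
position: [0.6735, -0.0617, 0.0711]
tool_rot: [-0.247, 2.1, -2.099]
ft_force: [0.3, 0.4, -0.2]
grip_width: 0.85
```

```bash
python3 go.py 676 -61.5 5 -76.8
python3 - <<'E'
from h import *
im=ctrl.get_image("side");cv2.imwrite("pics/s9.png",cv2.resize(im[120:260,220:380],None,fx=5,fy=4.2,interpolation=cv2.INTER_CUBIC))
E
```

```text
t 28.1 pos [673.5462 -61.7369  71.0995] jawyaw -76.73089076431168 grip mm 73.98231896931954 F [ 0.3063  0.3786 -0.1803]
shift now [-2.5856 66.0937  0.3941] shift after turn [-2.4431 66.0995  0.3297] turn [0.0009 0.0012 0.0022] q [ 0.3728  0.5188 -0.4296  1.5319  0.2285  1.1433 -1.4417]
```

View pics/s9.png

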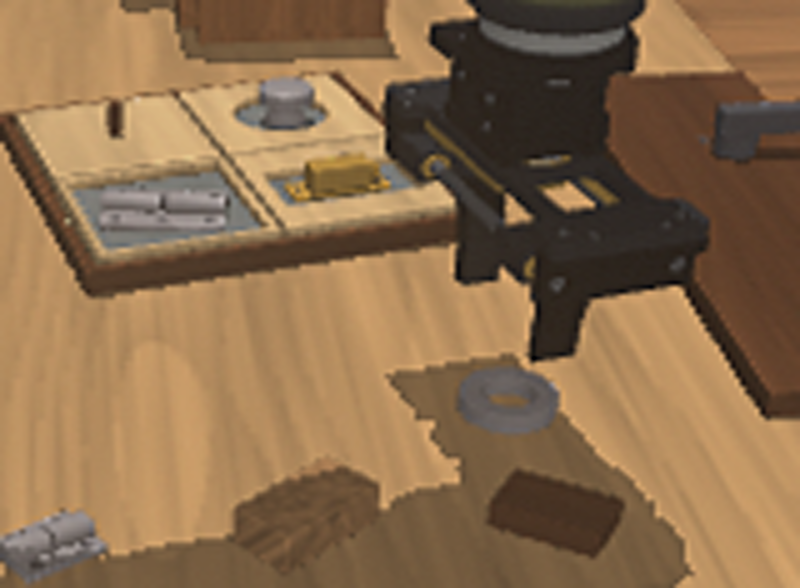

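The knob is upright in the round recess. Now pick the ring.

Call:
play_rows:
  translation:
    - [-2,0,0]
    - [0,15,0]
    - [0,20,0]
    - [0,16,0]
    - [0,9,0]
    - [0,4,0]
    - [0,2,0]
    - [0,0,0]
    - [0,0,0]
    - [0,0,0]
  turn:
    - [0,0,0]
    - [0,0,0]
    - [0,0,0]
    - [0,0,0]
    - [0,0,0]
    - [0,0,0]
    - [0,0,0]
    - [0,0,0]
    - [0,0,0]
    - [0,0,0]
  fingers: [0.7,0.7,0.7,0.7,0.7,0.7,0.7,0.7,0.7,0.7]

```text
time: 28.98
position: [0.6773, -0.0617, 0.0072]
tool_rot: [-0.241, 2.098, -2.099]
ft_force: [0.7, 0.1, -0.6]
grip_width: 0.852
```

Call:
play_rows:
  translation:
    - [0,0,0]
    - [0,0,0]
    - [0,0,0]
    - [0,0,0]
    - [0,0,0]
    - [0,0,0]
    - [0,0,0]
    - [0,0,0]
    - [0,0,0]
    - [0,0,0]
  turn:
    - [0,0,0]
    - [0,0,0]
    - [0,0,0]
    - [0,0,0]
    - [0,0,0]
    - [0,0,0]
    - [0,0,0]
    - [0,0,0]
    - [0,0,0]
    - [0,0,0]
  fingers: [-1,-1,-1,-1,-1,-1,-1,-1,-1,-1]
  grip_force: 25

```text
time: 29.82
position: [0.6765, -0.0617, 0.0062]
tool_rot: [-0.243, 2.099, -2.099]
ft_force: [-0.9, 0.4, 2.6]
grip_width: 0.588
```

```bash
python3 go.py 676 -61.5 5 -76.8
```

```text
t 29.82 pos [676.4938 -61.6937   6.185 ] jawyaw -76.77391231436535 grip mm 51.18906378331447 F [-0.9428  0.44    2.6066]
shift now [ 0.4364  1.1849 -0.3016] shift after turn [ 0.4365  1.185  -0.3013] turn [-0.0001  0.0005 -0.0001] q [ 0.3582  0.5899 -0.4111  1.5694  0.2612  1.037  -1.4645]
```

Call:
play_rows:
  translation:
    - [0,0,0]
    - [0,-5,0]
    - [0,-10,0]
    - [0,-15,0]
    - [0,-20,0]
    - [0,-20,0]
    - [0,-20,0]
    - [0,-15,0]
    - [0,-5,0]
    - [0,0,0]
  turn:
    - [0,0,0]
    - [0,0,0]
    - [0,0,0]
    - [0,0,0]
    - [0,0,0]
    - [0,0,0]
    - [0,0,0]
    - [0,0,0]
    - [0,0,0]
    - [0,0,0]
  fingers: [-1,-1,-1,-1,-1,-1,-1,-1,-1,-1]

```text
time: 30.65
position: [0.678, -0.0617, 0.1191]
tool_rot: [-0.238, 2.096, -2.098]
ft_force: [0.2, 0.4, -1.5]
grip_width: 0.588
```

```bash
python3 go.py 486.5 275.5 116 -76.8
python3 - <<'E'
from h import *
im=ctrl.get_image("side");cv2.imwrite("pics/s10.png",cv2.resize(im[120:260,220:380],None,fx=5,fy=4.2,interpolation=cv2.INTER_CUBIC))
im=ctrl.get_image("top");cv2.imwrite("pics/t10.png",cv2.resize(im[100:235,90:240],None,fx=5,fy=4.4,interpolation=cv2.INTER_CUBIC))
E
```

```text
t 30.65 pos [677.9545 -61.7341 119.1057] jawyaw -76.7764559089175 grip mm 51.16045586759385 F [ 0.1945  0.4389 -1.5307]
shift now [ 109.2452    1.98   -372.0926] shift after turn [ 109.3884    3.1057 -372.0428] turn [-0.0017  0.0004 -0.0044] q [ 0.3769  0.4808 -0.4389  1.4836  0.2117  1.2194 -1.4304]
```

View pics/s10.png

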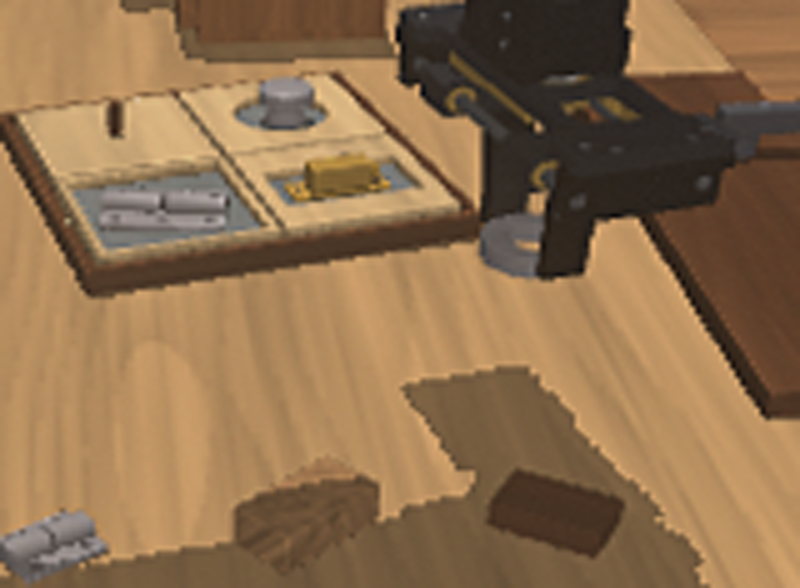

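View pics/t10.png

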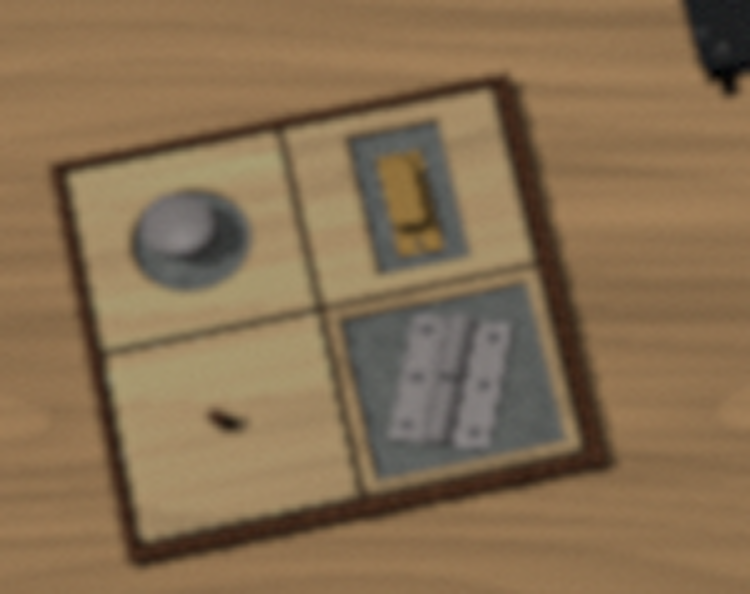

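Call:
play_rows:
  translation:
    - [4,0,-14]
    - [8,0,-27]
    - [8,0,-27]
    - [8,0,-27]
    - [8,0,-27]
    - [8,0,-27]
    - [8,0,-27]
    - [8,0,-27]
    - [8,0,-27]
    - [8,0,-27]
  turn:
    - [0,0,0]
    - [0,0,0]
    - [0,0,0]
    - [0,0,0]
    - [0,0,0]
    - [0,0,0]
    - [0,0,0]
    - [0,0,0]
    - [0,0,0]
    - [0,0,0]
  fingers: [-1,-1,-1,-1,-1,-1,-1,-1,-1,-1]

```text
time: 31.58
position: [0.541, 0.1728, 0.1147]
tool_rot: [-0.247, 2.1, -2.1]
ft_force: [0.5, 0.6, -1.1]
grip_width: 0.586
```

Call:
play_rows:
  translation:
    - [8,0,-27]
    - [8,0,-27]
    - [8,0,-25]
    - [6,0,-20]
    - [3,0,-10]
    - [0,0,-5]
    - [0,10,0]
    - [0,10,0]
    - [0,0,0]
    - [0,0,0]
  turn:
    - [0,0,0]
    - [0,0,0]
    - [0,0,0]
    - [0,0,0]
    - [0,0,0]
    - [0,0,0]
    - [0,0,0]
    - [0,0,0]
    - [0,0,0]
    - [0,0,0]
  fingers: [-1,-1,-1,-1,-1,-1,-1,-1,-1,-1]

```text
time: 32.42
position: [0.4854, 0.2724, 0.0944]
tool_rot: [-0.244, 2.1, -2.103]
ft_force: [-0.4, -0.1, 0.1]
grip_width: 0.589
```

```bash
python3 go.py 486.5 275.5 60 -76.8
python3 - <<'E'
from h import *
f=lambda x,y:(x/5+90-.4,y/4.4+100-.4)
print("knob",ray("top",f(181,223),.045),"hinge",ray("top",f(450,378),.03),"catch",ray("top",f(402,190),.04))
im=ctrl.get_image("side");cv2.imwrite("pics/s11.png",cv2.resize(im[90:220,210:350],None,fx=5,fy=4.5,interpolation=cv2.INTER_CUBIC))
E
```

```text
t 32.42 pos [485.3842 272.3946  94.3654] jawyaw -76.91570901158387 grip mm 51.21291941762582 F [-0.3659 -0.1278  0.0788]
shift now [-1.8907 34.357  -2.8094] shift after turn [-1.7954 34.3654 -2.7686] turn [-0.0011 -0.002   0.0029] q [-0.006   0.2868 -0.6333  1.8168  0.1887  1.1017 -2.0486]
knob [0.603  0.3016 0.045 ] hinge [0.5124 0.1629 0.03  ] catch [0.6241 0.1894 0.04  ]
```

View pics/s11.png

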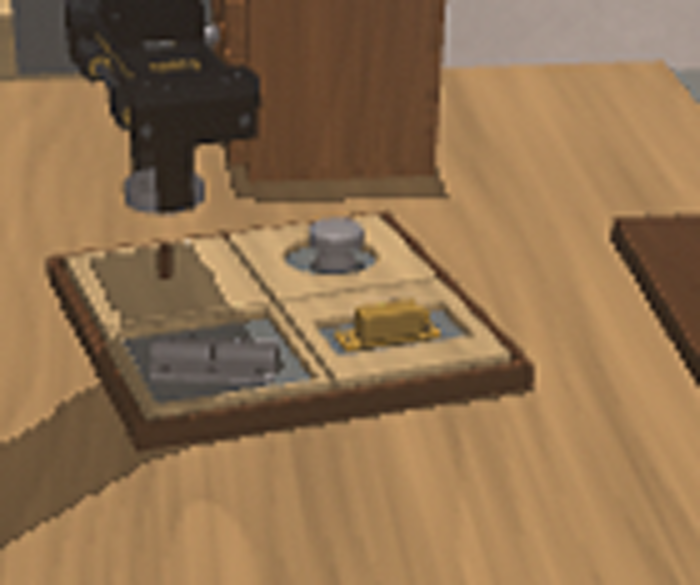

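Call:
play_rows:
  translation:
    - [-2,0,-2]
    - [0,10,0]
    - [0,12,0]
    - [0,8,0]
    - [0,2,0]
    - [0,0,0]
    - [0,0,0]
    - [0,0,0]
    - [0,0,0]
    - [0,0,0]
  turn:
    - [0,0,0]
    - [0,0,0]
    - [0,0,0]
    - [0,0,0]
    - [0,0,0]
    - [0,0,0]
    - [0,0,0]
    - [0,0,0]
    - [0,0,0]
    - [0,0,0]
  fingers: [-1,-1,-1,-1,-1,-1,-1,-1,-1,-1]

```text
time: 33.3
position: [0.4872, 0.2771, 0.0645]
tool_rot: [-0.242, 2.099, -2.099]
ft_force: [0.8, -0.7, -1.4]
grip_width: 0.584
```

```bash
python3 go.py 486.5 275.5 30 -76.8
python3 - <<'E'
from h import *
im=ctrl.get_image("side");cv2.imwrite("pics/s12.png",cv2.resize(im[110:180,210:290],None,fx=9,fy=8,interpolation=cv2.INTER_CUBIC))
im=ctrl.get_image("top");cv2.imwrite("pics/t12.png",cv2.resize(im[160:230,100:190],None,fx=8,fy=8,interpolation=cv2.INTER_CUBIC))
E
```

```text
t 33.3 pos [487.2459 277.0723  64.4692] jawyaw -76.77588523491735 grip mm 50.84058300566042 F [ 0.7876 -0.6505 -1.3802]
shift now [ 1.1145 34.4683  1.3598] shift after turn [ 1.0852 34.4692  1.3604] turn [-0.      0.0004 -0.0008] q [-0.0242  0.3284 -0.6249  1.8368  0.2203  1.0451 -2.075 ]
```

View pics/s12.png

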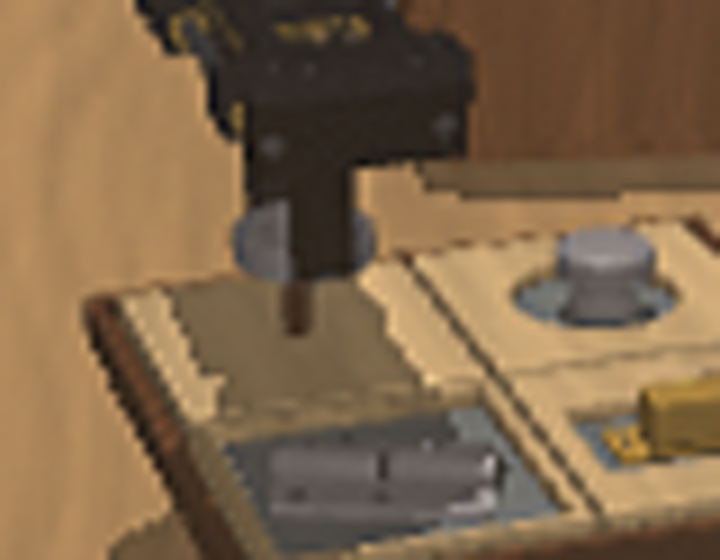

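View pics/t12.png

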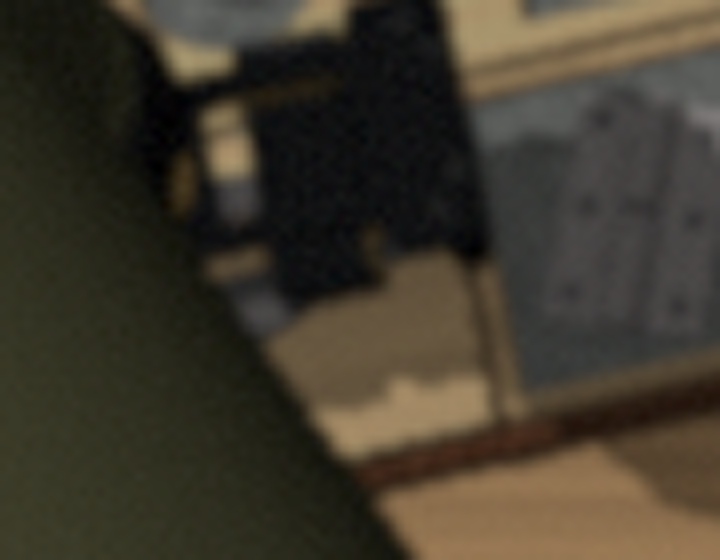

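The ring is over the post, about 1–2 mm to the +x side. Correct that and lower it.

Call:
play_rows:
  translation:
    - [2,0,1]
    - [0,5,0]
    - [0,8,0]
    - [0,8,0]
    - [0,6,0]
    - [0,4,0]
    - [0,2,0]
    - [0,1.5,0]
    - [0,0,0]
    - [0,0,0]
  turn:
    - [0,0,0]
    - [0,0,0]
    - [0,0,0]
    - [0,0,0]
    - [0,0,0]
    - [0,0,0]
    - [0,0,0]
    - [0,0,0]
    - [0,0,0]
    - [0,0,0]
  fingers: [-1,-1,-1,-1,-1,-1,-1,-1,-1,-1]

```text
time: 34.23
position: [0.4849, 0.2753, 0.0301]
tool_rot: [-0.244, 2.098, -2.101]
ft_force: [-3.1, -2.1, 5.8]
grip_width: 0.585
```

```bash
python3 go.py 486.5 275.5 30 -76.8
```

```text
t 34.23 pos [484.8844 275.3307  30.1294] jawyaw -76.7700885359216 grip mm 50.86623162532112 F [-3.0631 -2.1063  5.7861]
shift now [-1.6116  0.128   0.2048] shift after turn [-1.6116  0.1294  0.2041] turn [-0.0009  0.0005  0.001 ] q [-0.0381  0.369  -0.6112  1.8674  0.2518  0.9837 -2.0987]
```

Contact at 30 mm, as expected. Release, rise and retreat clear.

Call:
play_rows:
  translation:
    - [0,0,0]
    - [0,0,0]
    - [0,0,0]
    - [0,0,0]
    - [0,0,0]
    - [0,-5,0]
    - [0,-15,0]
    - [0,-25,0]
    - [0,-30,0]
    - [0,-30,0]
  turn:
    - [0,0,0]
    - [0,0,0]
    - [0,0,0]
    - [0,0,0]
    - [0,0,0]
    - [0,0,0]
    - [0,0,0]
    - [0,0,0]
    - [0,0,0]
    - [0,0,0]
  fingers: [0.6,0.6,0.6,0.6,0.6,0.6,0.6,0.6,0.6,0.6]

```text
time: 35.07
position: [0.4847, 0.2754, 0.1356]
tool_rot: [-0.245, 2.099, -2.099]
ft_force: [0.3, 0.4, -0.0]
grip_width: 0.796
```

Call:
play_rows:
  translation:
    - [0,-20,10]
    - [0,-10,25]
    - [0,0,30]
    - [0,0,30]
    - [0,0,30]
    - [0,0,30]
    - [0,0,30]
    - [0,0,30]
    - [0,0,30]
    - [0,0,20]
  turn:
    - [0,0,0]
    - [0,0,0]
    - [0,0,0]
    - [0,0,0]
    - [0,0,0]
    - [0,0,0]
    - [0,0,0]
    - [0,0,0]
    - [0,0,0]
    - [0,0,0]
  fingers: [0.6,0.6,0.6,0.6,0.6,0.6,0.6,0.6,0.6,0.6]

```text
time: 35.9
position: [0.5464, 0.0138, 0.1649]
tool_rot: [-0.24, 2.099, -2.102]
ft_force: [-0.0, -0.4, -0.8]
grip_width: 0.801
```

Call:
play_rows:
  translation:
    - [0,0,10]
    - [0,0,0]
    - [0,0,0]
    - [0,0,0]
    - [0,0,0]
    - [0,0,0]
    - [0,0,0]
    - [0,0,0]
    - [0,0,0]
    - [0,0,0]
  turn:
    - [0,0,0]
    - [0,0,0]
    - [0,0,0]
    - [0,0,0]
    - [0,0,0]
    - [0,0,0]
    - [0,0,0]
    - [0,0,0]
    - [0,0,0]
    - [0,0,0]
  fingers: [0.6,0.6,0.6,0.6,0.6,0.6,0.6,0.6,0.6,0.6]

```text
time: 36.73
position: [0.5481, 0.0079, 0.1645]
tool_rot: [-0.243, 2.099, -2.099]
ft_force: [0.6, 0.3, 0.0]
grip_width: 0.803
```

```bash
python3 go.py 486.5 275.5 30 -76.8
python3 - <<'E'
from h import *
im=ctrl.get_image("side");cv2.imwrite("pics/s13.png",cv2.resize(im[110:310,205:350],None,fx=5,fy=3,interpolation=cv2.INTER_CUBIC))
im=ctrl.get_image("top");cv2.imwrite("pics/t13f.png",im);cv2.imwrite("pics/t13.png",cv2.resize(im[100:235,90:240],None,fx=5,fy=4.4,interpolation=cv2.INTER_CUBIC))
E
```

```text
t 36.73 pos [548.1233   7.9117 164.5372] jawyaw -76.76628970911682 grip mm 69.82169829759569 F [0.6427 0.2544 0.036 ]
shift now [  -1.2659  134.5176 -274.599 ] shift after turn [  -1.1088  134.5372 -274.59  ] turn [-0.0001  0.0006 -0.    ] q [ 0.3573  0.171  -0.4628  1.7696  0.0811  1.2197 -1.4673]
```

View pics/s13.png

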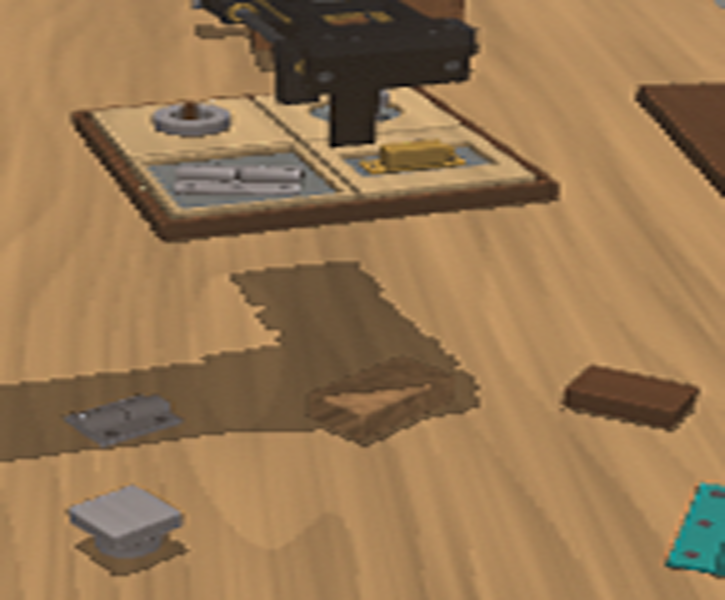

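View pics/t13.png

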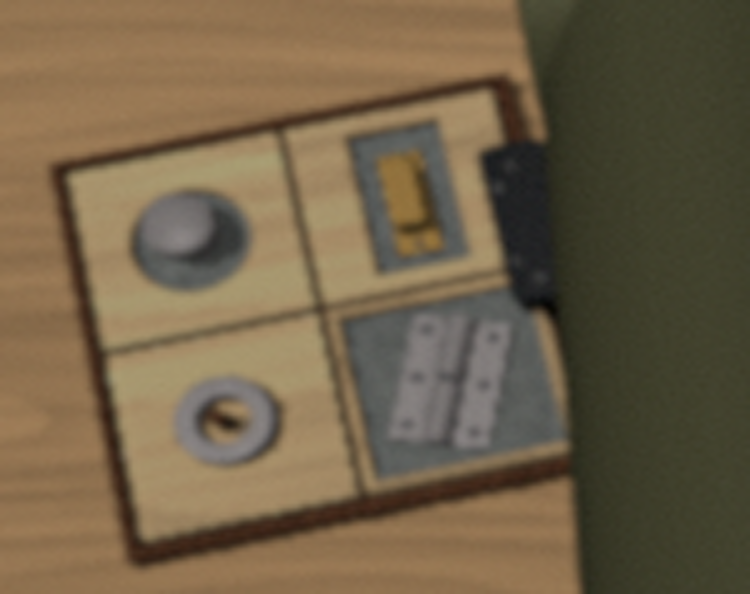

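The ring encircles the post and lies flat at (190,120) in the side view and (227,421) in the top view. The other three parts are seated, and the two look-alikes that stay have not moved. Handing in.

```bash
python3 -c "
from bench import ctrl
print(ctrl.close_job(), ctrl.get_state()['time'])"
```

```text
the job is handed in; nothing more can be done
the job is handed in; nothing more can be done
```

All four parts are in the caddy and the job was handed in at about 37 s of the 120 s allowed; no verdict was reported.

- **Long hinge:** it was gripped by its barrel and laid flat in the square recess. The last top-view measurement puts it about 1 mm from the recess centre.
- **Ball catch:** it was turned to match the caddy's yaw and lies flat on its foot in the oblong recess, about 2 mm from centre.
- **Round knob:** it stands upright in the round recess, about 4 mm from centre by a rough pixel reading.
- **Cover ring:** it is down on the block around the post. Touchdown came at the expected height, about 2 mm from where I put the post. The last pictures show the post inside the hole.

All four touched down within 0.2 mm of the expected tool height, with 12 N or less at the wrist. In the last side view the short hinge and square knob look where they lay, though I checked that by eye only. The arm was clear of everything and no check failed. The closest disagreement was between the two cameras: up to 5 mm on the catch and about the same on the ring. It caused no trouble, because closing the gripper centred the parts.

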